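Start the airing timer in its bracing rest

ROBOT

A 6-joint arm with a two-finger parallel gripper is mounted at the origin on a cart in front of the work surface, level with it; the furniture and walls round the work are solid. World frame = base frame: x ahead of the robot, y to its left, z up, the work surface at z = 0. Lengths are in m, angles in rad, forces in N, time in s.
With the tool pointing down it reaches from about 0.35 to 0.85 m from the base axis. Payload 8.1 kg.
Tool frame: the origin (TCP) lies between the finger pads; the fingertips stand 14 mm ahead of it and the grasp point (between the pads) lies 5 mm behind it; z points along the fingers, y is the line along which they close (so a half turn about z gives the same grasp; the last joint's range is limited). The gripper opens to 93 mm and grips with 3 to 60 N. Pads are 15 mm wide; open, the fingers measure 128 mm over their backs; the gripper's body (75 mm by 188 mm) begins 65 mm behind the grasp point.
Start: joints at [1.207, 0.13, 1.488, -0, 1.523, -0.085], TCP at [0.165, 0.577, 0.233] pointing down, gripper open.
Joint ranges: [-2.96, 2.96], [-0.89, 2.26], [0.02, 2.5], [-1.34, 4.48], [0, 2.73], [-2.66, 2.66]. Speed limits (rad/s): [2.39, 2.39, 2.79, 3.14, 3.14, 3.14].

INTERFACE

Orientations are given as a rotation vector (axis times angle).
In Python, from plant import robot gives the robot as it stands.
- The arm moves only by the tool arm_command, never from a script. Its argument "targets" is a list of rows, each an object of numbers: "x", "y", "z": the shift along the world's x, y, z in units of 500 mm (1.0 is 500 mm); "rx", "ry", "rz": the turn, a rotation vector about the world's x, y, z in units of 2 rad (1.0 is 2 rad); "claw": the closure in counts, from 0 (fully open) to 255 (shut). In form: [{"x": .., "y": .., "z": .., "rx": .., "ry": .., "rz": .., "claw": ..}, ...]. A call has 1 to 10 rows; each row is the pose to reach, as a shift and turn from the pose commanded when the call began; what a row does not reach only later rows make up. A row lasts 1/12 s, in which the tool goes at most 41.7 mm and 7.16 degrees, less where a joint would pass 70% of its speed; a pose out of reach is approached as far as the arm can. A call with a number of a shift or a turn outside -1 to 1 is refused whole. A call with a gripper value outside its range is refused whole. The fingers move at their own pace and stop on an object; "squeeze" is the grip in N (left out, the last holds). Time passes only in rows, so rows that repeat a pose let the fingers close. It gives the time, the measured TCP pose, the force, the opening and the grip force at its end, in the units of the state.
- robot.read_state(): the state, without advancing time (a new reading comes with each control period).
- robot.read_camera(name): name is "scene" or "top" or "wrist"; returns (picture, depth): 384x512x3 uint8, red, green, blue; 384x512 float32, m along the optical axis (not along the pixel's ray), 0 where there is no reading.
- robot.get_calibration(name): a dict with "intrinsics" (3x3 intrinsics, pixels), "origin" and "orientation" of the camera in the world. Camera axes: x right, y up, looking along -z (the intrinsics and any distortion apply to the point x, -y, -z); pixel columns grow to the right and rows downward; lengths in m; the calibration is good to about 2 mm. A picture is of the moment at which its call begins: read the wrist's pose just before it. get_calibration takes no time and is no camera call; for the wrist camera it gives the pose at the moment of the call.
- robot.close_job(): hands the job in; it is judged then, once.
The state is a dict: "t": time; "q": joint angles; "dq": joint speeds; "joint_torque": joint torques, N m; "tool_pos": TCP position; "orientation": TCP orientation; "force": force on the tool from outside, world axes, zero at the start; "wrist_torque": the same for the moment, N m; "opening": finger opening in m; "gripper_force": force on a finger pad.
Only numpy, scipy, OpenCV 4.12 (cv2) and the standard library are available. Lean on these libraries where they do the work, as an engineer would, in place of code of your own. Each camera call takes 0.05 s, during which the arm holds its last target. There are 200 camera calls.

TASK

Start the wine-airing timer in the dark wooden rest: move the drink can left there onto the middle of the slate coaster, upright, and set the timer from the blue caddy down gently in the rest, back to the low black kerb, orange button facing out; caddy and rest leave different sides of it free, so put it down on the worktop between and take it again the other way. Let go, then push the button fully in so that the timer is braced against the kerb, hold it for half a second, let it spring out and leave the timer there. Do not press the button anywhere else, and do not shift or topple anything else.

Things in the scene. Friction and masses are not known exactly. Their poses are not given: they have to be found in the camera images.
- timer_mid (a point): Centre (32 mm above the underside) of the loose timer: white upright block, 46 mm deep (x) by 54 wide (y) by 64 tall, 0.2 to 0.4 kg. Its front, -x, has a dark screen above and the orange button below; +x is the back. Starts standing in the caddy, axes along the caddy's. Front and back can be gripped more than 34 mm above the underside without pressing the button.
- button_face (a point): Centre of the outer face of the orange round start button (22 mm diameter), low on the timer's front, 20 mm above the timer's underside. Unpressed it stands 8 mm proud of the front, i.e. 31 mm in front of the timer's centre. Axes are the timer's; it is pushed along the timer's +x.
- start_button (a joint): Travel of the start button in m: 0 out, 0.005 fully in. A spring returns it; 1 N starts it, about 6 N holds it fully in. That would push the timer along when nothing stands behind it.
- rest: Fixed dark wooden rest; origin on the worktop under the centre of a fully home timer (home: x 0, y within 3 mm of 0); +x to the kerb, open front at -x. Plate 10 mm thick, x -33 to +45, y +-40 mm. Cheeks: x -17 to +38, inner faces y +-30, 9 mm thick, tops 72 mm over the worktop. They cover the home timer's sides (its top at 74 mm); its front, and its back above the kerb, stay free.
- kerb: The black rubber kerb of the rest, between the cheeks: front face at x = +23 mm, 12 mm thick, top 32 mm above the worktop (22 mm above the plate). Origin and axes as the rest's.
- caddy: The fixed blue wooden caddy in which the timer starts; origin on the worktop under the timer's centre, axes as the timer's. Floor 8 mm above the worktop; boards 71 mm high above the worktop cover the timer's front and back (inner faces x -35.5 and +26.5 mm; 6 mm thick; 70 mm wide). The +-y sides are open above low lips (y +-30 to +-35 mm, top 14 mm above the worktop).
- can_mid (a point): Centre of the loose dark blue drink can, 53 mm diameter, 135 mm tall, upright, 0.2 to 0.42 kg; origin half-way up (67.5 mm above its underside). It starts standing on the rest's plate between the cheeks.
- coaster: The fixed round black slate coaster, 99 mm diameter, 8 mm thick; origin at the centre of its underside on the worktop.
- tumbler_mid (a point): Bystander: glass tumbler, 73 mm diameter, 100 mm tall; point on its axis 50 mm up.
- jigger_mid (a point): Bystander: brass hourglass jigger, 47 mm diameter, 101 mm tall; point on its axis 50 mm up.
- corkscrew_mid (a point): Bystander: steel wing corkscrew standing upright, 44 x 72 (y) x 146 mm; point on its axis 73 mm up.
- wine_glass_mid (a point): Bystander: stemmed wine glass, 91 mm diameter, 245 mm tall; point on its axis 120 mm up.
- short_glass_mid (a point): Bystander: a second glass tumbler, 73 mm diameter, 100 mm tall; point on its axis 50 mm up.
- stand_foot (a point): Middle of the foot, on the worktop, of the fixed white three-tier stand with baubles, an obstacle: round plates one above another, the lowest about 160 mm in radius and some 130 mm above the worktop, the whole about 0.5 m tall. Always in the same place.
- timer: The whole timer; origin at the centre of its underside, axes as point timer_mid.
- can: The whole can; origin at the centre of its underside.
There are look-alikes about, which are no part of the job. Leave any green or purple look-alike of the can alone.

How it is judged:
By the outcome, as a careful person would: the job done as asked, in the order asked, and still so for the second after the job is handed in, with the robot touching nothing.
It also fails if it takes over 72 s, if anything falls off the work surface, if the arm or the gripper's body presses on something with over 40 N, if the wrist force passes 120 N, or if a joint passes its speed limit or range.

## Working session

There is one attempt and no reset: what is moved stays moved. The work goes in short steps, Python scripts to look and compute and a tool call to move; the robot and the scene stay as the last step left them, time stands still between calls to the robot, and variables do not carry over. Pictures are saved under pics/ and viewed, at most 10 in all, crops included, and the job is handed in when it is done.

Besides the shell and the picture viewer there is one more tool, called after "Emit:" in YAML: its name, and indented under it one key for each argument. arm_command: Moves the arm, as the interface text tells. Shifts and turns lie within -1 to 1; 1 stands for 500 mm of shift or 2 rad of turn. Its arguments: {"type":"object","properties":{"targets":{"type":"array","items":{"type":"object","properties":{"x":{"type":"number","minimum":-1,"maximum":1},"y":{"type":"number","minimum":-1,"maximum":1},"z":{"type":"number","minimum":-1,"maximum":1},"rx":{"type":"number","minimum":-1,"maximum":1},"ry":{"type":"number","minimum":-1,"maximum":1},"rz":{"type":"number","minimum":-1,"maximum":1},"claw":{"type":"number"}}}},"squeeze":{"type":"number"}},"required":["targets"]}

```bash
mkdir -p pics; ls; cat > h.py <<'E'
import numpy as np, cv2
from scipy.spatial.transform import Rotation as R
from plant import robot
def rot(o):
    o=np.array(o,float)
    return o if o.shape==(3,3) else R.from_rotvec(o).as_matrix() if o.size==3 else R.from_quat(o).as_matrix()
def cloud(n):
    c=robot.get_calibration(n); im,d=robot.read_camera(n)
    K=np.array(c["intrinsics"]); v,u=np.mgrid[:d.shape[0],:d.shape[1]]
    p=np.stack([(u-K[0,2])/K[0,0]*d,-(v-K[1,2])/K[1,1]*d,-d],-1)
    P=p@rot(c["orientation"]).T+np.array(c["origin"]); P[d==0]=np.nan
    return im,P
def save(im,f,s=1): cv2.imwrite("pics/"+f,cv2.resize(im[...,::-1],None,fx=s,fy=s,interpolation=cv2.INTER_CUBIC))
E
python3 - <<'E'
from h import *
for n in("scene","top"):
    print({k:(v if not hasattr(v,'tolist') else np.round(v,3).tolist()) for k,v in robot.get_calibration(n).items()})
    im,P=cloud(n); save(im,n+"0.png",1.5); np.savez(""+n+"0.npz",im=im,P=P)
print(robot.read_state())
E
```

```text
pics
{'intrinsics': [[407.312, 0.0, 254.021], [0.0, 407.312, 193.098], [0.0, 0.0, 1.0]], 'origin': [0.024, -0.669, 0.969], 'orientation': [0.67, -0.283, -0.733]}
{'intrinsics': [[425.287, 0.0, 259.887], [0.0, 425.287, 188.254], [0.0, 0.0, 1.0]], 'origin': [0.375, -0.142, 1.176], 'orientation': [0.132, -0.159, -1.539]}
{'t': 0.1, 'q': array([ 1.20662479e+00,  1.31075741e-01,  1.48917919e+00,  1.10248554e-06,
        1.52301388e+00, -8.54123630e-02]), 'dq': array([-0.000896  , -0.0014416 , -0.00228846,  0.00067294, -0.00018853,
       -0.00031871]), 'joint_torque': array([ 6.95345279e-04, -5.61344862e+01, -4.93093014e+01,  7.69293378e-02,
        2.92680028e-02,  2.16347473e-05]), 'tool_pos': array([0.16490454, 0.57637451, 0.23169341]), 'orientation': array([-4.36405411e-01, -3.11075457e+00,  2.56596519e-03]), 'force': array([0.32686024, 0.45208494, 0.35548366]), 'wrist_torque': array([ 0.03551501,  0.03477685, -0.01360104]), 'gripper_force': 0.0, 'opening': 0.09350908315606758}
```

View pics/scene0.png

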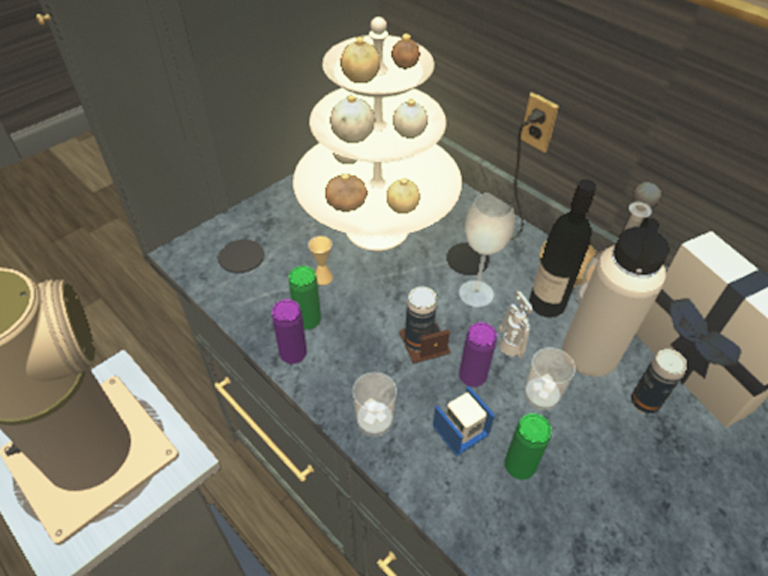

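View pics/top0.png

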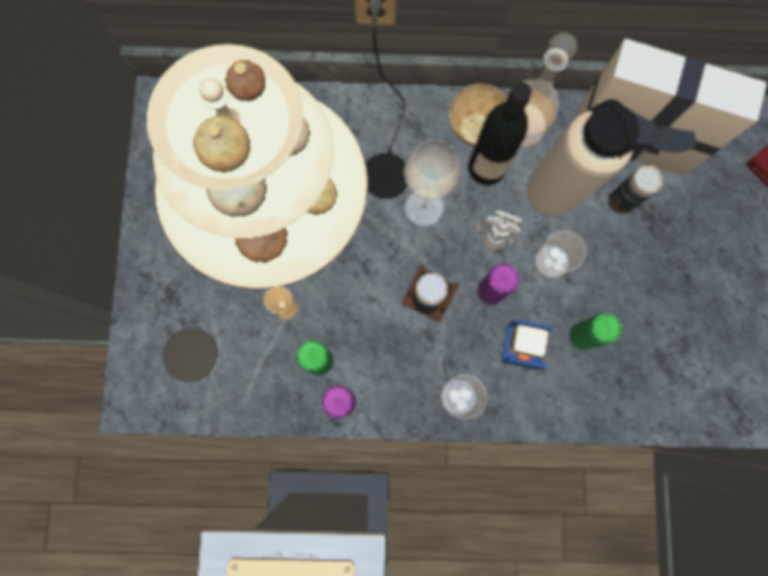

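The dark blue cans are at top px (430,290), standing in the dark wooden rest, and (640,185), loose beside the bottle. The task's can is the first, because it stands in the rest. The dark discs are at (190,354) and (386,175). The second has a cord, so I'll check size and height to decide which is the coaster. The timer in the blue caddy is at (528,343).

```bash
python3 - <<'E'
from h import *
D={n:np.load(n+"0.npz") for n in("scene","top")}
T=D["top"];im,P=T["im"],T["P"]
def reg(n,u0,u1,v0,v1,s=1.5):
    a=slice(int(v0/s),int(v1/s)),slice(int(u0/s),int(u1/s)); return D[n]["im"][a].reshape(-1,3).astype(int),D[n]["P"][a].reshape(-1,3)
print("table z",np.nanmedian(reg("top",420,450,340,370)[1],0))
for b in[(160,220,322,386),(360,412,150,200)]:
    c,p=reg("top",*b); m=(p[:,2]>.004)&(p[:,2]<.02)
    (x,y),r=cv2.minEnclosingCircle(p[m][:,:2].astype(np.float32)); m2=(c.sum(1)<120)
    print("disc",np.nanmedian(p[m],0).round(3),m.sum(),x,y,r,"col",np.median(c[m],0))
for n in D:
  im,P=D[n]["im"],D[n]["P"]; z=P[...,2]
  # can tops & others above
  ok=(P[...,0]>.2)&(P[...,0]<.75)&(P[...,1]<.2)&(P[...,1]>-.6)
  m=(ok&(z>.03)).astype(np.uint8)
  k,l,st,ce=cv2.connectedComponentsWithStats(m)
  for i in range(1,k):
    if st[i,4]>25 and st[i,4]<6000:
      q=P[l==i]; t=q[q[:,2]>np.nanmax(q[:,2])-.012]
      print(n,st[i].tolist(),"xy",q[:,:2].min(0).round(3),q[:,:2].max(0).round(3),"ztop",np.nanpercentile(q[:,2],98).round(3),"topc",np.median(t,0).round(3))
im=D["top"]["im"]
a=cv2.resize(im[170:260,260:410],None,fx=5,fy=5,interpolation=cv2.INTER_CUBIC)
save(a,"crop1.png")
s=D["scene"]["im"]
b=np.hstack([cv2.resize(s[180:300,250:400],(500,400),interpolation=cv2.INTER_CUBIC),cv2.resize(s[140:200,120:195],(300,400))[:400]])
save(b,"crop2.png")
E
```

```text
table z [ 4.66855019e-01 -2.45282097e-01 -3.06878417e-04]
disc [0.453 0.202 0.007] 952 0.45501428842544556 0.20638611912727356 0.07752256840467453 col [85. 81. 75.]
disc [ 0.804 -0.146  0.01 ] 721 0.807900071144104 -0.1557757407426834 0.055788829922676086 col [40. 41. 41.]
scene [310, 131, 31, 59, 775] xy [ 0.702 -0.268] [ 0.75  -0.182] ztop 0.243 topc [ 0.721 -0.238  0.24 ]
scene [206, 158, 16, 24, 242] xy [0.523 0.007] [0.57  0.055] ztop 0.101 topc [0.551 0.037 0.097]
scene [351, 166, 82, 103, 3101] xy [ 0.61  -0.517] [ 0.75  -0.426] ztop 0.307 topc [ 0.748 -0.492  0.318]
scene [182, 178, 32, 60, 1243] xy [ 0.351 -0.106] [ 0.475 -0.01 ] ztop 0.134 topc [ 0.397 -0.059  0.13 ]
scene [270, 192, 31, 43, 857] xy [ 0.538 -0.284] [ 0.61  -0.203] ztop 0.143 topc [ 0.565 -0.229  0.14 ]
scene [335, 195, 20, 40, 400] xy [ 0.674 -0.389] [ 0.709 -0.323] ztop 0.144 topc [ 0.691 -0.358  0.141]
scene [307, 215, 25, 39, 702] xy [ 0.56  -0.376] [ 0.612 -0.325] ztop 0.134 topc [ 0.586 -0.35   0.131]
scene [424, 242, 19, 27, 168] xy [ 0.742 -0.6  ] [ 0.75  -0.583] ztop 0.132 topc [ 0.747 -0.595  0.129
[... 937 characters left out ...]
, 27, 27, 502] xy [ 0.558 -0.372] [ 0.609 -0.321] ztop 0.136 topc [ 0.584 -0.347  0.131]
top [381, 209, 33, 24, 591] xy [ 0.479 -0.54 ] [ 0.532 -0.49 ] ztop 0.136 topc [ 0.506 -0.516  0.132]
top [336, 213, 33, 33, 660] xy [ 0.442 -0.445] [ 0.524 -0.365] ztop 0.075 topc [ 0.487 -0.405  0.071]
top [197, 227, 25, 23, 428] xy [ 0.421 -0.059] [ 0.473 -0.006] ztop 0.136 topc [ 0.447 -0.033  0.131]
top [294, 250, 30, 30, 279] xy [ 0.353 -0.322] [ 0.424 -0.251] ztop 0.102 topc [ 0.39  -0.294  0.099]
top [214, 257, 23, 22, 395] xy [ 0.35  -0.103] [ 0.401 -0.051] ztop 0.136 topc [ 0.375 -0.077  0.131]
top [300, 258, 13, 16, 112] xy [ 0.367 -0.301] [ 0.406 -0.269] ztop 0.053 topc [ 0.392 -0.282  0.048]
```

View pics/crop1.png

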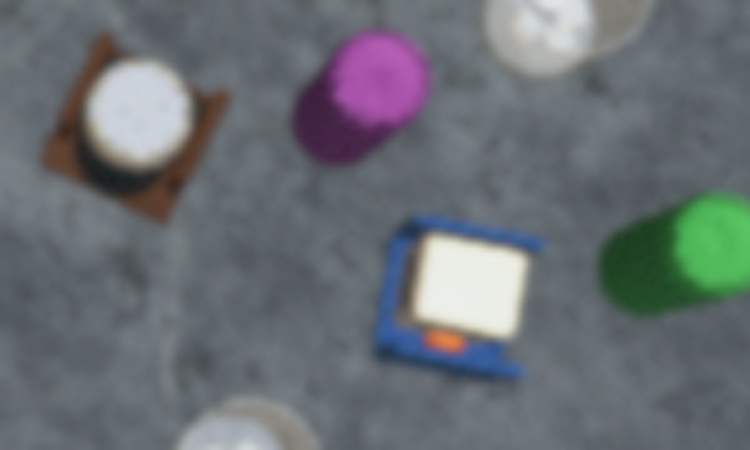

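View pics/crop2.png

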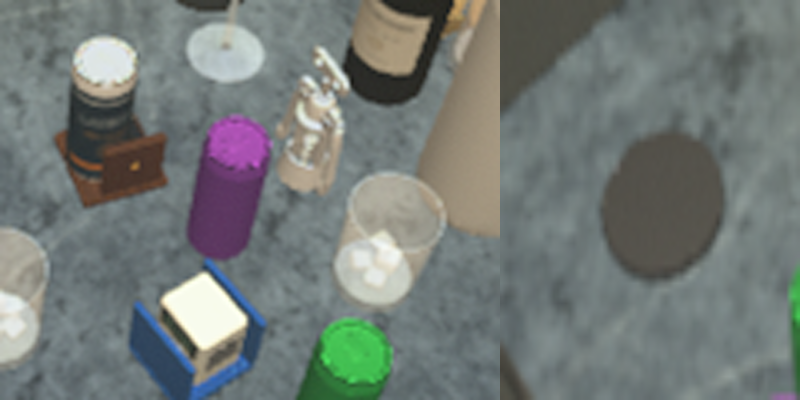

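The two blue cans differ clearly: the one standing in the rest (crop1 (140,115), crop2 (105,110)) is the can to move. The left disc has the 99 mm size and no cord, so it is the coaster. The timer's front (orange button, crop1 (445,340)) faces the robot. The rest's longer free plate end points toward the robot too, so the kerb should be at the far end. I'll confirm that with the wrist camera and get the poses now.

```bash
cat > plan.py <<'E'
from h import *
def turn(yaw,tilt=0.,taxis=None):
    """rotvec (units of 2 rad) from the present tool to pointing down with tool y along world yaw (nearest half turn), then tilt about horizontal axis."""
    s=robot.read_state(); R0=R.from_rotvec(s["orientation"]) if np.size(s["orientation"])==3 else R.from_quat(s["orientation"])
    best=None
    for y in(yaw,yaw+np.pi):
        yy=np.array([np.cos(y),np.sin(y),0]); zz=np.array([0,0,-1.]); xx=np.cross(yy,zz)
        G=R.from_matrix(np.stack([xx,yy,zz],1))
        if taxis is not None: G=R.from_rotvec(tilt*np.array(taxis))*G
        d=(G*R0.inv()).as_rotvec()
        print("turn",np.rad2deg(y).round(1),"units",(d/2).round(4),"deg",np.rad2deg(np.linalg.norm(d)).round(1))
    print("pos",np.round(s["tool_pos"],4),"t",round(s["t"],2),"q",np.round(s["q"],2),"f",np.round(s["force"],1))
E
python3 - <<'E'
from plan import *
T=np.load("top0.npz");S=np.load("scene0.npz");im,P=T["im"],T["P"]
a=P[205:265,100:155]; m=(a[...,2]>.004)&(a[...,2]<.012); k,l,st,ce=cv2.connectedComponentsWithStats(m.astype(np.uint8),connectivity=4)
i=1+st[1:,4].argmax(); q=a[l==i]; print("coaster",q.mean(0),np.sqrt(len(q)/np.pi)*1.168/425,np.ptp(q[:,:2],axis=0))
for n,D in(("top",T),("scene",S)):
    I=D["im"].astype(int);p=D["P"]; z=p[...,2]
    b=(I[...,2]>I[...,0]+50)&(I[...,2]>I[...,1]+20)&(p[...,0]>.4)&(p[...,0]<.57)&(p[...,1]<-.34)&(p[...,1]>-.47)
    t=b&(z>.064); print(n,"caddy tops",cv2.minAreaRect(p[t][:,:2].astype(np.float32)),t.sum())
    w=(I.min(-1)>150)&(z>.06)&(z<.08)&(abs(p[...,0]-.487)<.05)&(abs(p[...,1]+.407)<.05)
    print(n,"timer top",cv2.minAreaRect(p[w][:,:2].astype(np.float32)),p[w].mean(0))
    r=(I[...,0]>I[...,2]+15)&(I.max(-1)<140)&(abs(p[...,0]-.57)<.07)&(abs(p[...,1]+.225)<.07)&(z<.09)&(z>.004)
    print(n,"rest all",cv2.minAreaRect(p[r][:,:2].astype(np.float32)),"plate",cv2.minAreaRect(p[r&(z<.02)][:,:2].astype(np.float32)))
    c=(z>.128)&(abs(p[...,0]-.566)<.05)&(abs(p[...,1]+.226)<.05); print(n,"can top",np.median(p[c],0),cv2.minEnclosingCircle(p[c][:,:2].astype(np.float32)))
    g=(z>.12)&(z<.5)&(p[...,0]>.35)&(p[...,0]<1)&(p[...,1]>-.05)&(p[...,1]<.5)
    for z0,z1 in((.12,.2),(.2,.3),(.3,.4),(.4,.55)):
        h=p[g&(z>z0)&(z<z1)]; print(n,z0,len(h),h.min(0).round(3)[:2],h.max(0).round(3)[:2]) if len(h) else 0
turn(0);turn(np.pi/2)
E
```

```text
coaster [0.45303804 0.20180656 0.00749884] 0.04697862668279148 [0.09570037 0.09728306]
top caddy tops ((0.48345622420310974, -0.40534430742263794), (0.06936150789260864, 0.07379665225744247), 80.21405792236328) 109
top timer top ((0.48871538043022156, -0.4066339135169983), (0.05288461968302727, 0.04540218412876129), 78.53158569335938) [ 0.48817068 -0.40589766  0.0712333 ]
top rest all ((0.5750635266304016, -0.2330889254808426), (0.0768151730298996, 0.07579044997692108), 64.7587890625) plate ((0.5752331018447876, -0.23316887021064758), (0.0768151730298996, 0.07541552931070328), 64.7587890625)
top can top [ 0.560773   -0.22544108  0.14102999] ((0.5621821284294128, -0.22512328624725342), 0.02619076520204544)
top 0.12 7246 [ 0.421 -0.05 ] [1.   0.48]
top 0.2 8111 [ 0.527 -0.05 ] [1.    0.438]
top 0.3 9355 [ 0.528 -0.033] [0.959 0.378]
top 0.4 3866 [ 0.633 -0.035] [0.888 0.362]
scene caddy tops ((0.4860377907752991, -0.40722331404685974), (0.06597664952278137, 0.07490871846675873), 79.96363830566406) 133
scene timer top ((0.49070626497268677, -0.40639379620552063), (0.05383363738656044, 0
[... 323 characters left out ...]
n top [ 0.56252937 -0.23061143  0.13951743] ((0.5651140809059143, -0.22815687954425812), 0.026603685691952705)
scene 0.12 6319 [ 0.424 -0.05 ] [0.913 0.497]
scene 0.2 5379 [ 0.528 -0.05 ] [0.999 0.497]
scene 0.3 6236 [ 0.529 -0.037] [0.998 0.495]
scene 0.4 3230 [ 0.529 -0.036] [0.833 0.496]
turn 0.0 units [ 5.00e-04 -8.00e-04 -6.46e-01] deg 74.0
turn 180.0 units [8.000e-04 5.000e-04 9.248e-01] deg 106.0
pos [0.1649 0.5764 0.2317] t 0.1 q [ 1.21  0.13  1.49  0.    1.52 -0.09] f [0.3 0.5 0.4]
turn 90.0 units [ 0.0008 -0.0002  0.1394] deg 16.0
turn 270.0 units [-3.0000e-04 -1.2000e-03 -1.4314e+00] deg 164.0
pos [0.1649 0.5764 0.2317] t 0.1 q [ 1.21  0.13  1.49  0.    1.52 -0.09] f [0.3 0.5 0.4]
```

Emit:
arm_command:
  targets:
    - {"x": 0.4,"y": -0.8,"z": 0.14,"rz": 0.1394,"claw": 0}
    - {"x": 0.4,"y": -0.8,"z": 0.14,"rz": 0.1394}
    - {"x": 0.4,"y": -0.8,"z": 0.14,"rz": 0.1394}
    - {"x": 0.4,"y": -0.8,"z": 0.14,"rz": 0.1394}
    - {"x": 0.4,"y": -0.8,"z": 0.14,"rz": 0.1394}
    - {"x": 0.4,"y": -0.8,"z": 0.14,"rz": 0.1394}
    - {"x": 0.4,"y": -0.8,"z": 0.14,"rz": 0.1394}
    - {"x": 0.4,"y": -0.8,"z": 0.14,"rz": 0.1394}
    - {"x": 0.4,"y": -0.8,"z": 0.14,"rz": 0.1394}
    - {"x": 0.4,"y": -0.8,"z": 0.14,"rz": 0.1394}

```text
schema error: expected keys x, y, z, rx, ry, rz, claw
```

Emit:
arm_command:
  targets:
    - {"x": 0.4,"y": -0.8,"z": 0.14,"rx": 0,"ry": 0,"rz": 0.1394,"claw": 0}
    - {"x": 0.4,"y": -0.8,"z": 0.14,"rx": 0,"ry": 0,"rz": 0.1394,"claw": 0}
    - {"x": 0.4,"y": -0.8,"z": 0.14,"rx": 0,"ry": 0,"rz": 0.1394,"claw": 0}
    - {"x": 0.4,"y": -0.8,"z": 0.14,"rx": 0,"ry": 0,"rz": 0.1394,"claw": 0}
    - {"x": 0.4,"y": -0.8,"z": 0.14,"rx": 0,"ry": 0,"rz": 0.1394,"claw": 0}
    - {"x": 0.4,"y": -0.8,"z": 0.14,"rx": 0,"ry": 0,"rz": 0.1394,"claw": 0}
    - {"x": 0.4,"y": -0.8,"z": 0.14,"rx": 0,"ry": 0,"rz": 0.1394,"claw": 0}
    - {"x": 0.4,"y": -0.8,"z": 0.14,"rx": 0,"ry": 0,"rz": 0.1394,"claw": 0}
    - {"x": 0.4,"y": -0.8,"z": 0.14,"rx": 0,"ry": 0,"rz": 0.1394,"claw": 0}
    - {"x": 0.4,"y": -0.8,"z": 0.14,"rx": 0,"ry": 0,"rz": 0.1394,"claw": 0}

```text
t: 0.93
tool_pos: [0.3493, 0.2069, 0.2972]
orientation: [-0.001, 3.141, 0.0]
force: [1.1, 0.1, -0.0]
opening: 0.0931
gripper_force: 0.0
```

Emit:
arm_command:
  targets:
    - {"x": 0.4,"y": -0.84,"z": 0,"rx": 0,"ry": 0,"rz": 0,"claw": 0}
    - {"x": 0.4,"y": -0.84,"z": 0,"rx": 0,"ry": 0,"rz": 0,"claw": 0}
    - {"x": 0.4,"y": -0.84,"z": 0,"rx": 0,"ry": 0,"rz": 0,"claw": 0}
    - {"x": 0.4,"y": -0.84,"z": 0,"rx": 0,"ry": 0,"rz": 0,"claw": 0}
    - {"x": 0.4,"y": -0.84,"z": 0,"rx": 0,"ry": 0,"rz": 0,"claw": 0}
    - {"x": 0.4,"y": -0.84,"z": 0,"rx": 0,"ry": 0,"rz": 0,"claw": 0}
    - {"x": 0.4,"y": -0.84,"z": 0,"rx": 0,"ry": 0,"rz": 0,"claw": 0}
    - {"x": 0.4,"y": -0.84,"z": 0,"rx": 0,"ry": 0,"rz": 0,"claw": 0}
    - {"x": 0.4,"y": -0.84,"z": 0,"rx": 0,"ry": 0,"rz": 0,"claw": 0}
    - {"x": 0.4,"y": -0.84,"z": 0,"rx": 0,"ry": 0,"rz": 0,"claw": 0}

```text
t: 1.77
tool_pos: [0.5286, -0.1696, 0.2965]
orientation: [-0.001, -3.141, -0.001]
force: [0.6, 0.9, 0.8]
opening: 0.0928
gripper_force: 0.0
```

```bash
python3 - <<'E'
from plan import *
turn(np.pi/2)
c=robot.get_calibration("wrist"); print(c)
im,P=cloud("wrist"); save(im,"w1.png",1.5); np.savez("w1.npz",im=im,P=P)
z=P[...,2]
for r in((.12,.16),(.06,.085),(.004,.02)):
    m=(z>r[0])&(z<r[1]); k,l,st,ce=cv2.connectedComponentsWithStats(m.astype(np.uint8),connectivity=4)
    for i in range(1,k):
        if st[i,4]>150: q=P[l==i]; print(r,st[i].tolist(),q.mean(0).round(4),cv2.minAreaRect(q[:,:2].astype(np.float32)))
E
```

```text
turn 90.0 units [-0.0002 -0.0002  0.0002] deg 0.0
turn 270.0 units [-4.0000e-04  3.0000e-04 -1.5706e+00] deg 180.0
pos [ 0.5286 -0.1696  0.2965] t 1.77 q [-0.4  -0.01  1.52  0.    1.63 -1.97] f [0.6 0.9 0.8]
{'intrinsics': array([[331.48631295,   0.        , 254.98873752],
       [  0.        , 331.48631295, 190.81375627],
       [  0.        ,   0.        ,   1.        ]]), 'origin': array([ 0.46219212, -0.1702206 ,  0.44929399]), 'orientation': array([-0.1902348 , -0.19154673,  1.56275574])}
(0.12, 0.16) [329, 0, 63, 43, 2187] [ 0.3854 -0.0795  0.1313] ((0.38636645674705505, -0.07907652109861374), (0.05089150741696358, 0.033419616520404816), 85.59391784667969)
(0.12, 0.16) [371, 65, 61, 58, 2786] [ 0.4488 -0.0356  0.1316] ((0.44871625304222107, -0.034829575568437576), (0.05043092742562294, 0.05081050843000412), 44.92129898071289)
(0.12, 0.16) [172, 186, 54, 56, 2369] [ 0.5616 -0.225   0.1407] ((0.5634607076644897, -0.22534286975860596), (0.05056246742606163, 0.05052424594759941), 1.3788843154907227)
(0.12, 0.16) [55, 206, 57, 52, 2122] [ 0.5837 -0.3446  0.1311] ((0.5853657722473145
[... 3325 characters left out ...]
2763672)
(0.004, 0.02) [188, 157, 34, 26, 291] [ 0.5377 -0.2446  0.0106] ((0.5370358228683472, -0.24251946806907654), (0.02890169806778431, 0.04558943957090378), 22.281919479370117)
(0.004, 0.02) [222, 170, 25, 30, 246] [ 0.5606 -0.1951  0.0103] ((0.5582414269447327, -0.19592608511447906), (0.04026752710342407, 0.026492618024349213), 16.883737564086914)
(0.004, 0.02) [241, 311, 60, 31, 1506] [ 0.7861 -0.146   0.0109] ((0.7845850586891174, -0.14573372900485992), (0.09084983915090561, 0.049777839332818985), 89.58285522460938)
(0.004, 0.02) [124, 330, 46, 30, 309] [ 0.802  -0.3278  0.013 ] ((0.8086998462677002, -0.3310798704624176), (0.07366551458835602, 0.03297872096300125), 65.16148376464844)
```

View pics/w1.png

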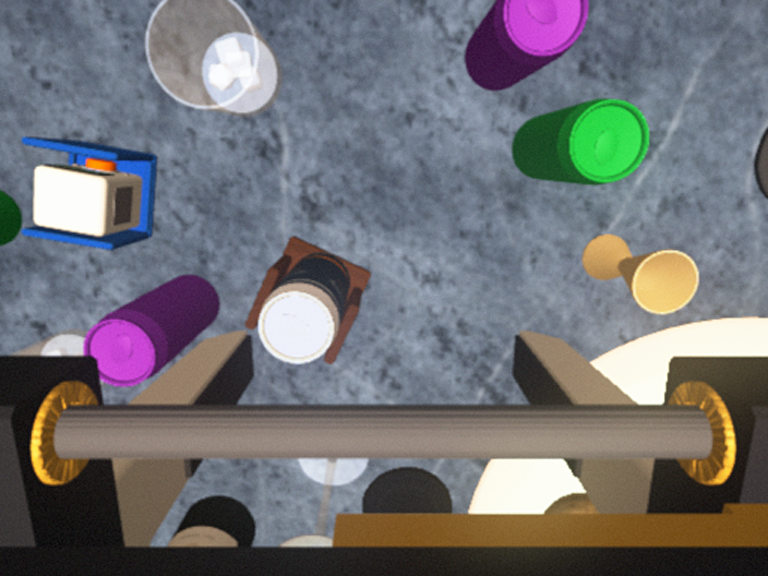

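The wrist view shows the can in the rest at (300,320), cheeks either side, open plate at (330,250) toward the robot, so the kerb is at the far end. The timer sits in the caddy at (75,200), with its button toward the robot. Rest pose ≈ (0.570,-0.230), yaw -25.5°. Timer ≈ (0.489,-0.407), yaw -10.3°. Next I'll grasp the can above the cheeks.

Emit:
arm_command:
  targets:
    - {"x": 0.069,"y": -0.112,"z": 0,"rx": 0,"ry": 0,"rz": 0,"claw": 0}
    - {"x": 0.069,"y": -0.112,"z": -0.03,"rx": 0,"ry": 0,"rz": 0,"claw": 0}
    - {"x": 0.069,"y": -0.112,"z": -0.1,"rx": 0,"ry": 0,"rz": 0,"claw": 0}
    - {"x": 0.069,"y": -0.112,"z": -0.18,"rx": 0,"ry": 0,"rz": 0,"claw": 0}
    - {"x": 0.069,"y": -0.112,"z": -0.26,"rx": 0,"ry": 0,"rz": 0,"claw": 0}
    - {"x": 0.069,"y": -0.112,"z": -0.33,"rx": 0,"ry": 0,"rz": 0,"claw": 0}
    - {"x": 0.069,"y": -0.112,"z": -0.37,"rx": 0,"ry": 0,"rz": 0,"claw": 0}
    - {"x": 0.069,"y": -0.112,"z": -0.379,"rx": 0,"ry": 0,"rz": 0,"claw": 0}
    - {"x": 0.069,"y": -0.112,"z": -0.379,"rx": 0,"ry": 0,"rz": 0,"claw": 60}
    - {"x": 0.069,"y": -0.112,"z": -0.379,"rx": 0,"ry": 0,"rz": 0,"claw": 100}
  squeeze: 20

```text
t: 2.65
tool_pos: [0.5634, -0.2237, 0.1089]
orientation: [-0.0, 3.14, -0.001]
force: [0.6, -0.1, 0.3]
opening: 0.0841
gripper_force: 0.0
```

Emit:
arm_command:
  targets:
    - {"x": 0,"y": 0,"z": 0,"rx": 0,"ry": 0,"rz": 0,"claw": 150}
    - {"x": 0,"y": 0,"z": 0,"rx": 0,"ry": 0,"rz": 0,"claw": 200}
    - {"x": 0,"y": 0,"z": 0,"rx": 0,"ry": 0,"rz": 0,"claw": 200}
    - {"x": 0,"y": 0,"z": 0,"rx": 0,"ry": 0,"rz": 0,"claw": 200}

```text
t: 2.98
tool_pos: [0.5635, -0.2238, 0.109]
orientation: [0.0, 3.14, -0.002]
force: [-0.4, -0.3, 0.3]
opening: 0.0576
gripper_force: 0.0
```

Emit:
arm_command:
  targets:
    - {"x": 0,"y": -0.003,"z": 0,"rx": 0,"ry": 0,"rz": 0,"claw": 200}
    - {"x": 0,"y": -0.003,"z": 0,"rx": 0,"ry": 0,"rz": 0,"claw": 200}
    - {"x": 0,"y": -0.003,"z": 0,"rx": 0,"ry": 0,"rz": 0,"claw": 200}
    - {"x": 0,"y": -0.003,"z": 0,"rx": 0,"ry": 0,"rz": 0,"claw": 200}

```text
t: 3.32
tool_pos: [0.5634, -0.2251, 0.1084]
orientation: [0.0, 3.14, -0.001]
force: [0.6, 1.6, 4.7]
opening: 0.0512
gripper_force: 19.9
```

Emit:
arm_command:
  targets:
    - {"x": 0,"y": 0,"z": 0.06,"rx": 0,"ry": 0,"rz": 0,"claw": 200}
    - {"x": 0,"y": 0,"z": 0.14,"rx": 0,"ry": 0,"rz": 0,"claw": 200}
    - {"x": 0,"y": 0,"z": 0.22,"rx": 0,"ry": 0,"rz": 0,"claw": 200}
    - {"x": 0,"y": 0,"z": 0.3,"rx": 0,"ry": 0,"rz": 0,"claw": 200}
    - {"x": -0.02,"y": 0.03,"z": 0.34,"rx": 0,"ry": 0,"rz": 0,"claw": 200}
    - {"x": -0.06,"y": 0.08,"z": 0.34,"rx": 0,"ry": 0,"rz": 0,"claw": 200}
    - {"x": -0.1,"y": 0.14,"z": 0.34,"rx": 0,"ry": 0,"rz": 0,"claw": 200}
    - {"x": -0.14,"y": 0.2,"z": 0.34,"rx": 0,"ry": 0,"rz": 0,"claw": 200}
    - {"x": -0.18,"y": 0.27,"z": 0.34,"rx": 0,"ry": 0,"rz": 0,"claw": 200}
    - {"x": -0.21,"y": 0.34,"z": 0.34,"rx": 0,"ry": 0,"rz": 0,"claw": 200}
  squeeze: 25

```text
t: 4.15
tool_pos: [0.4556, -0.054, 0.2762]
orientation: [-0.002, -3.139, -0.0]
force: [0.4, 1.3, -4.0]
opening: 0.0518
gripper_force: 24.8
```

Emit:
arm_command:
  targets:
    - {"x": -0.008,"y": 0.08,"z": 0,"rx": 0,"ry": 0,"rz": 0,"claw": 200}
    - {"x": -0.008,"y": 0.16,"z": 0,"rx": 0,"ry": 0,"rz": 0,"claw": 200}
    - {"x": -0.008,"y": 0.24,"z": 0,"rx": 0,"ry": 0,"rz": 0,"claw": 200}
    - {"x": -0.008,"y": 0.32,"z": 0,"rx": 0,"ry": 0,"rz": 0,"claw": 200}
    - {"x": -0.008,"y": 0.39,"z": 0,"rx": 0,"ry": 0,"rz": 0,"claw": 200}
    - {"x": -0.008,"y": 0.45,"z": 0,"rx": 0,"ry": 0,"rz": 0,"claw": 200}
    - {"x": -0.008,"y": 0.49,"z": 0,"rx": 0,"ry": 0,"rz": 0,"claw": 200}
    - {"x": -0.008,"y": 0.51,"z": 0,"rx": 0,"ry": 0,"rz": 0,"claw": 200}
    - {"x": -0.008,"y": 0.513,"z": 0,"rx": 0,"ry": 0,"rz": 0,"claw": 200}
    - {"x": -0.008,"y": 0.513,"z": 0,"rx": 0,"ry": 0,"rz": 0,"claw": 200}

```text
t: 4.98
tool_pos: [0.4535, 0.2012, 0.2768]
orientation: [0.001, -3.14, 0.002]
force: [0.2, -0.1, -4.0]
opening: 0.0514
gripper_force: 24.8
```

```bash
python3 - <<'E'
from plan import *
turn(np.pi/2)
im,P=cloud("top");save(im,"t1.png"); z=P[...,2]
a=P[195:270,95:165]; m=(a[...,2]>.004)&(a[...,2]<.012); print("coaster visible",m.sum(), np.nanmin(a[m],0),np.nanmax(a[m],0))
im,P=cloud("wrist"); save(im,"w2.png"); z=P[...,2]
m=(z>.004)&(z<.013)&(abs(P[...,0]-.453)<.07)&(abs(P[...,1]-.2)<.07)
q=P[m][:,:2]
# circle fit on hull points
h=cv2.convexHull(q.astype(np.float32))[:,0]
from scipy.optimize import least_squares
s=least_squares(lambda c:np.hypot(*(h-c).T)-.0495,[.453,.202],loss="soft_l1",f_scale=.001); print("coaster wrist",m.sum(),s.x,np.abs(s.fun).max(),len(h))
i=np.argwhere(m); print(i.min(0),i.max(0))
for lo,hi in((.3,.34),(.165,.27)):
    m=(z>lo)&(z<hi)&(abs(P[...,0]-.453)<.035)&(abs(P[...,1]-.2)<.035); q=P[m]; print(lo,len(q),q.min(0).round(4),q.max(0).round(4),np.median(q,0).round(4)) if len(q) else 0
E
```

```text
turn 90.0 units [ 0.0005 -0.0007 -0.0004] deg 0.1
turn 270.0 units [1.1000e-03 8.0000e-04 1.5704e+00] deg 180.0
pos [0.4535 0.2012 0.2768] t 4.98 q [ 0.31 -0.17  1.7  -0.    1.61 -1.26] f [ 0.2 -0.1 -4. ]
coaster visible 796 [0.36320788 0.096343   0.0040017 ] [0.56873616 0.28042594 0.01198701]
coaster wrist 3005 [0.45526267 0.20277672] 0.039731437194441055 29
[113 219] [185 308]
0.3 10340 [0.4288 0.165  0.3   ] [0.4802 0.235  0.34  ] [0.4455 0.1998 0.3106]
0.165 2110 [0.428  0.1653 0.1843] [0.4489 0.2345 0.27  ] [0.431  0.1995 0.2427]
```

Emit:
arm_command:
  targets:
    - {"x": 0,"y": 0.002,"z": -0.06,"rx": 0,"ry": 0,"rz": 0,"claw": 200}
    - {"x": 0,"y": 0.002,"z": -0.13,"rx": 0,"ry": 0,"rz": 0,"claw": 200}
    - {"x": 0,"y": 0.002,"z": -0.2,"rx": 0,"ry": 0,"rz": 0,"claw": 200}
    - {"x": 0,"y": 0.002,"z": -0.26,"rx": 0,"ry": 0,"rz": 0,"claw": 200}
    - {"x": 0,"y": 0.002,"z": -0.3,"rx": 0,"ry": 0,"rz": 0,"claw": 200}
    - {"x": 0,"y": 0.002,"z": -0.32,"rx": 0,"ry": 0,"rz": 0,"claw": 200}
    - {"x": 0,"y": 0.002,"z": -0.33,"rx": 0,"ry": 0,"rz": 0,"claw": 200}
    - {"x": 0,"y": 0.002,"z": -0.336,"rx": 0,"ry": 0,"rz": 0,"claw": 200}
    - {"x": 0,"y": 0.002,"z": -0.338,"rx": 0,"ry": 0,"rz": 0,"claw": 200}
    - {"x": 0,"y": 0.002,"z": -0.338,"rx": 0,"ry": 0,"rz": 0,"claw": 200}

```text
t: 5.92
tool_pos: [0.4549, 0.2027, 0.11]
orientation: [0.0, 3.139, 0.001]
force: [-0.4, 0.6, -3.2]
opening: 0.0515
gripper_force: 24.8
```

Emit:
arm_command:
  targets:
    - {"x": 0,"y": 0,"z": -0.002,"rx": 0,"ry": 0,"rz": 0,"claw": 200}
    - {"x": 0,"y": 0,"z": -0.004,"rx": 0,"ry": 0,"rz": 0,"claw": 200}
    - {"x": 0,"y": 0,"z": -0.004,"rx": 0,"ry": 0,"rz": 0,"claw": 200}

```text
t: 6.17
tool_pos: [0.4542, 0.2027, 0.1071]
orientation: [-0.0, 3.141, 0.001]
force: [-0.9, -0.8, -3.7]
opening: 0.0514
gripper_force: 24.8
```

Emit:
arm_command:
  targets:
    - {"x": 0,"y": 0,"z": -0.002,"rx": 0,"ry": 0,"rz": 0,"claw": 200}
    - {"x": 0,"y": 0,"z": -0.003,"rx": 0,"ry": 0,"rz": 0,"claw": 200}
    - {"x": 0,"y": 0,"z": -0.003,"rx": 0,"ry": 0,"rz": 0,"claw": 200}

```text
t: 6.42
tool_pos: [0.4546, 0.2027, 0.1064]
orientation: [-0.0, 3.14, 0.0]
force: [-2.0, -1.6, 5.1]
opening: 0.0514
gripper_force: 24.9
```

Contact with the coaster. Opening gently.

Emit:
arm_command:
  targets:
    - {"x": 0,"y": 0,"z": 0.001,"rx": 0,"ry": 0,"rz": 0,"claw": 90}
    - {"x": 0,"y": 0,"z": 0.001,"rx": 0,"ry": 0,"rz": 0,"claw": 60}
    - {"x": 0,"y": 0,"z": 0.001,"rx": 0,"ry": 0,"rz": 0,"claw": 40}
    - {"x": 0,"y": 0,"z": 0.001,"rx": 0,"ry": 0,"rz": 0,"claw": 20}
    - {"x": 0,"y": 0,"z": 0.001,"rx": 0,"ry": 0,"rz": 0,"claw": 0}
    - {"x": 0,"y": 0,"z": 0.02,"rx": 0,"ry": 0,"rz": 0,"claw": 0}
    - {"x": 0,"y": 0,"z": 0.08,"rx": 0,"ry": 0,"rz": 0,"claw": 0}
    - {"x": 0,"y": 0,"z": 0.16,"rx": 0,"ry": 0,"rz": 0,"claw": 0}
    - {"x": 0,"y": 0,"z": 0.24,"rx": 0,"ry": 0,"rz": 0,"claw": 0}
    - {"x": 0,"y": 0,"z": 0.3,"rx": 0,"ry": 0,"rz": 0,"claw": 0}

```text
t: 7.25
tool_pos: [0.4543, 0.2027, 0.2593]
orientation: [-0.0, 3.139, 0.002]
force: [1.2, 0.1, 0.1]
opening: 0.0923
gripper_force: 0.0
```

```bash
python3 - <<'E'
from plan import *
u=np.array([np.cos(np.deg2rad(79.7)),np.sin(np.deg2rad(79.7)),0])
for s in(1,-1):
    turn(np.deg2rad(79.7),s*np.deg2rad(24),u)
im,P=cloud("wrist"); z=P[...,2]
m=(z>.125)&(z<.16)&(abs(P[...,0]-.453)<.05)&(abs(P[...,1]-.2)<.05); q=P[m]
print("can top",len(q),np.median(q,0),cv2.minEnclosingCircle(q[q[:,2]>.135][:,:2].astype(np.float32)))
m=(z>.004)&(z<.013)&(abs(P[...,0]-.453)<.07)&(abs(P[...,1]-.2)<.07); q=P[m]; print("coaster",q.min(0),q.max(0))
E
```

```text
turn 79.7 units [ 0.0185  0.2104 -0.0885] deg 26.2
turn 259.7 units [ 0.306  -0.0283  1.4505] deg 169.9
pos [0.4543 0.2027 0.2593] t 7.25 q [ 0.32 -0.16  1.73  0.    1.57 -1.25] f [1.2 0.1 0.1]
turn 79.7 units [-0.0192 -0.2073 -0.0887] deg 25.9
turn 259.7 units [-0.3105  0.0272  1.4499] deg 169.9
pos [0.4543 0.2027 0.2593] t 7.25 q [ 0.32 -0.16  1.73  0.    1.57 -1.25] f [1.2 0.1 0.1]
can top 2937 [0.45295741 0.2007418  0.14010215] ((0.4555128216743469, 0.2010446935892105), 0.02497396618127823)
coaster [0.40658159 0.15323316 0.00410155] [0.48705429 0.25117911 0.01108117]
```

Can stands centred on the coaster. Now to the timer, with the tool tilted about its closing axis so the gripper body clears the green can beside the caddy.

Emit:
arm_command:
  targets:
    - {"x": 0,"y": -0.04,"z": 0,"rx": 0,"ry": 0,"rz": 0,"claw": 0}
    - {"x": 0,"y": -0.12,"z": 0,"rx": -0.0048,"ry": -0.0518,"rz": -0.0222,"claw": 0}
    - {"x": 0,"y": -0.2,"z": 0,"rx": -0.0096,"ry": -0.1036,"rz": -0.0443,"claw": 0}
    - {"x": 0,"y": -0.28,"z": 0,"rx": -0.0144,"ry": -0.1555,"rz": -0.0665,"claw": 0}
    - {"x": 0,"y": -0.36,"z": 0,"rx": -0.0192,"ry": -0.2073,"rz": -0.0887,"claw": 0}
    - {"x": 0,"y": -0.44,"z": 0,"rx": -0.0192,"ry": -0.2073,"rz": -0.0887,"claw": 0}
    - {"x": 0,"y": -0.52,"z": 0,"rx": -0.0192,"ry": -0.2073,"rz": -0.0887,"claw": 0}
    - {"x": 0,"y": -0.6,"z": 0,"rx": -0.0192,"ry": -0.2073,"rz": -0.0887,"claw": 0}
    - {"x": 0,"y": -0.68,"z": 0,"rx": -0.0192,"ry": -0.2073,"rz": -0.0887,"claw": 0}
    - {"x": 0,"y": -0.76,"z": 0,"rx": -0.0192,"ry": -0.2073,"rz": -0.0887,"claw": 0}

```text
t: 8.13
tool_pos: [0.4533, -0.1796, 0.2563]
orientation: [0.245, 2.713, -0.055]
force: [1.5, 0.6, 0.9]
opening: 0.093
gripper_force: 0.0
```

Emit:
arm_command:
  targets:
    - {"x": 0,"y": -0.08,"z": 0,"rx": 0,"ry": 0,"rz": 0,"claw": 0}
    - {"x": 0,"y": -0.16,"z": -0.02,"rx": 0,"ry": 0,"rz": 0,"claw": 0}
    - {"x": 0,"y": -0.24,"z": -0.06,"rx": 0,"ry": 0,"rz": 0,"claw": 0}
    - {"x": 0,"y": -0.32,"z": -0.1,"rx": 0,"ry": 0,"rz": 0,"claw": 0}
    - {"x": 0,"y": -0.39,"z": -0.12,"rx": 0,"ry": 0,"rz": 0,"claw": 0}
    - {"x": 0,"y": -0.43,"z": -0.14,"rx": 0,"ry": 0,"rz": 0,"claw": 0}
    - {"x": 0,"y": -0.444,"z": -0.14,"rx": 0,"ry": 0,"rz": 0,"claw": 0}
    - {"x": 0,"y": -0.444,"z": -0.14,"rx": 0,"ry": 0,"rz": 0,"claw": 0}
    - {"x": 0,"y": -0.444,"z": -0.14,"rx": 0,"ry": 0,"rz": 0,"claw": 0}

```text
t: 8.88
tool_pos: [0.4539, -0.399, 0.1856]
orientation: [0.245, 2.716, -0.052]
force: [0.5, 0.4, 0.6]
opening: 0.0932
gripper_force: 0.0
```

```bash
python3 - <<'E'
from plan import *
u=np.array([np.cos(np.deg2rad(79.7)),np.sin(np.deg2rad(79.7)),0])
turn(np.deg2rad(79.7),-np.deg2rad(24),u)
im,P=cloud("wrist"); save(im,"w3.png",1.5); z=P[...,2]; I=im.astype(int)
near=(abs(P[...,0]-.489)<.06)&(abs(P[...,1]+.407)<.06)
w=near&(I.min(-1)>140)&(z>.066)&(z<.08); print("timer top",w.sum(),cv2.minAreaRect(P[w][:,:2].astype(np.float32)),P[w].mean(0))
b=near&(I[...,2]>I[...,0]+40)&(z>.066)&(z<.08)
k,l,st,ce=cv2.connectedComponentsWithStats(b.astype(np.uint8))
for i in range(1,k):
    if st[i,4]>60: print("board",st[i],cv2.minAreaRect(P[l==i][:,:2].astype(np.float32)))
g=(z>.12)&(z<.15)&(P[...,1]<-.46)&(P[...,0]<.58); q=P[g]; print("green can",len(q),q.min(0) if len(q) else 0,q.max(0) if len(q) else 0)
E
```

```text
turn 79.7 units [-0.     -0.0015  0.0003] deg 0.2
turn 259.7 units [ 0.6263 -0.1143 -1.4358] deg 180.0
pos [ 0.4539 -0.399   0.1856] t 8.88 q [-0.98 -0.14  1.9   0.33  1.1  -2.48] f [0.5 0.4 0.6]
timer top 2966 ((0.4916815757751465, -0.4070608913898468), (0.0591605082154274, 0.0687149316072464), 68.52072143554688) [ 0.48681462 -0.40591417  0.07182002]
board [208 125  91  11 796] ((0.45067086815834045, -0.4004414975643158), (0.06886528432369232, 0.00628261873498559), 80.45751190185547)
board [215 195  78   8 527] ((0.5175934433937073, -0.4124336540699005), (0.06873074173927307, 0.006157419644296169), 80.06880950927734)
green can 1120 [ 0.47963426 -0.54153005  0.12001032] [ 0.50796384 -0.49931855  0.13620514]
```

View pics/w3.png

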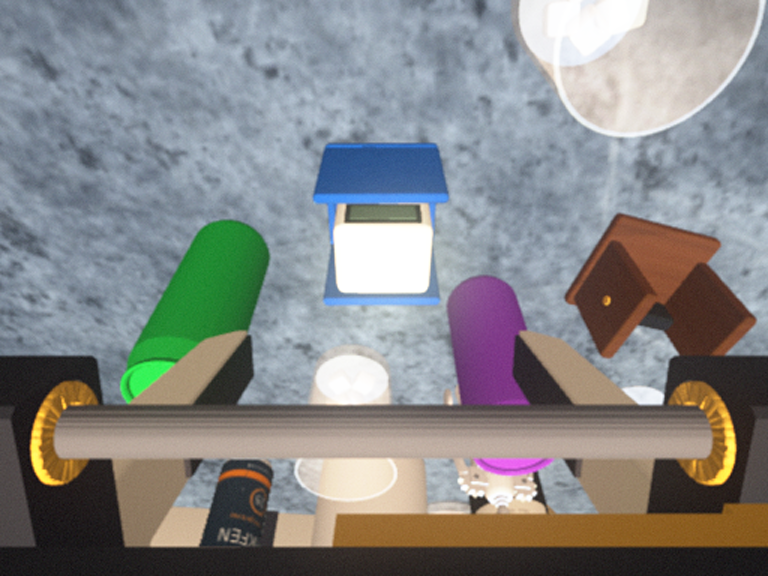

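Timer in caddy at (383,255), free sides toward both fingers. The green can at (170,330) is left, the purple one right. The black kerb is visible at (655,315), at the far end of the rest.

Emit:
arm_command:
  targets:
    - {"x": 0.015,"y": -0.004,"z": -0.055,"rx": 0,"ry": 0,"rz": 0,"claw": 0}
    - {"x": 0.03,"y": -0.008,"z": -0.11,"rx": 0,"ry": 0,"rz": 0,"claw": 0}
    - {"x": 0.045,"y": -0.011,"z": -0.165,"rx": 0,"ry": 0,"rz": 0,"claw": 0}
    - {"x": 0.058,"y": -0.014,"z": -0.21,"rx": 0,"ry": 0,"rz": 0,"claw": 0}
    - {"x": 0.067,"y": -0.016,"z": -0.245,"rx": 0,"ry": 0,"rz": 0,"claw": 0}
    - {"x": 0.072,"y": -0.017,"z": -0.262,"rx": 0,"ry": 0,"rz": 0,"claw": 0}
    - {"x": 0.0734,"y": -0.017,"z": -0.2664,"rx": 0,"ry": 0,"rz": 0,"claw": 0}
    - {"x": 0.0734,"y": -0.017,"z": -0.2664,"rx": 0,"ry": 0,"rz": 0,"claw": 0}
    - {"x": 0.0734,"y": -0.017,"z": -0.2664,"rx": 0,"ry": 0,"rz": 0,"claw": 0}

```text
t: 9.68
tool_pos: [0.4913, -0.4083, 0.0538]
orientation: [0.244, 2.714, -0.055]
force: [-0.4, -0.5, 0.9]
opening: 0.093
gripper_force: 0.0
```

Emit:
arm_command:
  targets:
    - {"x": 0,"y": 0.001,"z": 0,"rx": 0,"ry": 0,"rz": 0,"claw": 100}
    - {"x": 0,"y": 0.001,"z": 0,"rx": 0,"ry": 0,"rz": 0,"claw": 100}
    - {"x": 0,"y": 0.001,"z": 0,"rx": 0,"ry": 0,"rz": 0,"claw": 110}
    - {"x": 0,"y": 0.001,"z": 0,"rx": 0,"ry": 0,"rz": 0,"claw": 130}
    - {"x": 0,"y": 0.001,"z": 0,"rx": 0,"ry": 0,"rz": 0,"claw": 200}
    - {"x": 0,"y": 0.001,"z": 0,"rx": 0,"ry": 0,"rz": 0,"claw": 200}
    - {"x": 0,"y": 0.001,"z": 0,"rx": 0,"ry": 0,"rz": 0,"claw": 200}
    - {"x": 0,"y": 0.001,"z": 0,"rx": 0,"ry": 0,"rz": 0,"claw": 200}
  squeeze: 25

```text
t: 10.35
tool_pos: [0.4905, -0.4073, 0.0519]
orientation: [0.245, 2.716, -0.052]
force: [-0.9, 2.0, 2.6]
opening: 0.0538
gripper_force: 25.0
```

Emit:
arm_command:
  targets:
    - {"x": 0,"y": 0,"z": 0.02,"rx": 0,"ry": 0,"rz": 0,"claw": 200}
    - {"x": 0,"y": 0,"z": 0.07,"rx": 0,"ry": 0,"rz": 0,"claw": 200}
    - {"x": 0,"y": 0,"z": 0.13,"rx": 0,"ry": 0,"rz": 0,"claw": 200}
    - {"x": 0,"y": 0,"z": 0.19,"rx": 0,"ry": 0,"rz": 0,"claw": 200}
    - {"x": 0,"y": 0,"z": 0.25,"rx": 0,"ry": 0,"rz": 0,"claw": 200}
    - {"x": 0,"y": 0.02,"z": 0.28,"rx": 0,"ry": 0,"rz": -0.02,"claw": 200}
    - {"x": -0.005,"y": 0.08,"z": 0.28,"rx": 0,"ry": 0,"rz": -0.05,"claw": 200}
    - {"x": -0.01,"y": 0.15,"z": 0.28,"rx": 0,"ry": 0,"rz": -0.08,"claw": 200}
    - {"x": -0.015,"y": 0.22,"z": 0.28,"rx": 0,"ry": 0,"rz": -0.11,"claw": 200}
    - {"x": -0.02,"y": 0.29,"z": 0.28,"rx": 0,"ry": 0,"rz": -0.1327,"claw": 200}

```text
t: 11.18
tool_pos: [0.4796, -0.2614, 0.1919]
orientation: [0.61, 2.664, -0.13]
force: [0.3, 2.1, -2.9]
opening: 0.0535
gripper_force: 25.0
```

```bash
python3 - <<'E'
from plan import *
a=np.deg2rad(64.5); u=np.array([np.cos(a),np.sin(a),0])
turn(a,-np.deg2rad(24),u)
E
```

```text
turn 64.5 units [-0.0003 -0.0014  0.0026] deg 0.3
turn 244.5 units [ 0.5731 -0.2758 -1.4338] deg 179.7
pos [ 0.4796 -0.2614  0.1919] t 11.18 q [-0.64 -0.4   2.1   0.09  1.03 -1.8 ] f [ 0.3  2.1 -2.9]
```

Emit:
arm_command:
  targets:
    - {"x": -0.004,"y": 0.06,"z": 0,"rx": 0,"ry": 0,"rz": 0,"claw": 200}
    - {"x": -0.006,"y": 0.12,"z": 0,"rx": 0,"ry": 0,"rz": 0,"claw": 200}
    - {"x": -0.006,"y": 0.151,"z": -0.02,"rx": 0,"ry": 0,"rz": 0,"claw": 200}
    - {"x": -0.006,"y": 0.151,"z": -0.08,"rx": 0,"ry": 0,"rz": 0,"claw": 200}
    - {"x": -0.006,"y": 0.151,"z": -0.15,"rx": 0,"ry": 0,"rz": 0,"claw": 200}
    - {"x": -0.006,"y": 0.151,"z": -0.21,"rx": 0,"ry": 0,"rz": 0,"claw": 200}
    - {"x": -0.006,"y": 0.151,"z": -0.25,"rx": 0,"ry": 0,"rz": 0,"claw": 200}
    - {"x": -0.006,"y": 0.151,"z": -0.275,"rx": 0,"ry": 0,"rz": 0,"claw": 200}
    - {"x": -0.006,"y": 0.151,"z": -0.285,"rx": 0,"ry": 0,"rz": 0,"claw": 200}
    - {"x": -0.006,"y": 0.151,"z": -0.288,"rx": 0,"ry": 0,"rz": 0,"claw": 200}

```text
t: 12.02
tool_pos: [0.4765, -0.1865, 0.0466]
orientation: [0.605, 2.668, -0.128]
force: [0.2, 0.4, -1.3]
opening: 0.0537
gripper_force: 25.0
```

Emit:
arm_command:
  targets:
    - {"x": 0,"y": 0,"z": -0.002,"rx": 0,"ry": 0,"rz": 0,"claw": 200}
    - {"x": 0,"y": 0,"z": -0.004,"rx": 0,"ry": 0,"rz": 0,"claw": 200}
    - {"x": 0,"y": 0,"z": -0.004,"rx": 0,"ry": 0,"rz": 0,"claw": 200}

```text
t: 12.27
tool_pos: [0.4784, -0.1875, 0.0472]
orientation: [0.603, 2.664, -0.129]
force: [0.1, 0.3, -1.9]
opening: 0.0537
gripper_force: 25.0
```

Emit:
arm_command:
  targets:
    - {"x": 0,"y": 0,"z": -0.003,"rx": 0,"ry": 0,"rz": 0,"claw": 200}
    - {"x": 0,"y": 0,"z": -0.003,"rx": 0,"ry": 0,"rz": 0,"claw": 200}

```text
t: 12.43
tool_pos: [0.4779, -0.1872, 0.045]
orientation: [0.603, 2.665, -0.129]
force: [0.1, 0.5, -2.6]
opening: 0.0539
gripper_force: 25.0
```

Emit:
arm_command:
  targets:
    - {"x": 0,"y": 0,"z": -0.002,"rx": 0,"ry": 0,"rz": 0,"claw": 200}
    - {"x": 0,"y": 0,"z": -0.002,"rx": 0,"ry": 0,"rz": 0,"claw": 200}

```text
t: 12.6
tool_pos: [0.478, -0.1872, 0.0439]
orientation: [0.604, 2.665, -0.129]
force: [-0.1, -0.3, -1.0]
opening: 0.0539
gripper_force: 25.0
```

Emit:
arm_command:
  targets:
    - {"x": 0,"y": 0,"z": -0.002,"rx": 0,"ry": 0,"rz": 0,"claw": 200}
    - {"x": 0,"y": 0,"z": -0.002,"rx": 0,"ry": 0,"rz": 0,"claw": 200}

```text
t: 12.77
tool_pos: [0.4785, -0.1875, 0.0439]
orientation: [0.603, 2.664, -0.129]
force: [-6.5, 2.1, 10.5]
opening: 0.0538
gripper_force: 25.0
```

Emit:
arm_command:
  targets:
    - {"x": 0,"y": 0,"z": 0.001,"rx": 0,"ry": 0,"rz": 0,"claw": 90}
    - {"x": 0,"y": 0,"z": 0.001,"rx": 0,"ry": 0,"rz": 0,"claw": 60}
    - {"x": 0,"y": 0,"z": 0.001,"rx": 0,"ry": 0,"rz": 0,"claw": 30}
    - {"x": 0,"y": 0,"z": 0.001,"rx": 0,"ry": 0,"rz": 0,"claw": 0}
    - {"x": 0,"y": 0,"z": 0.001,"rx": 0,"ry": 0,"rz": 0,"claw": 0}
    - {"x": -0.012,"y": 0.006,"z": 0.03,"rx": 0,"ry": 0,"rz": 0,"claw": 0}
    - {"x": -0.036,"y": 0.017,"z": 0.09,"rx": 0,"ry": 0,"rz": 0,"claw": 0}
    - {"x": -0.06,"y": 0.029,"z": 0.15,"rx": 0,"ry": 0,"rz": 0,"claw": 0}
    - {"x": -0.07,"y": 0.034,"z": 0.21,"rx": 0,"ry": 0,"rz": 0,"claw": 0}
    - {"x": -0.07,"y": 0.034,"z": 0.25,"rx": 0,"ry": 0,"rz": 0,"claw": 0}

```text
t: 13.6
tool_pos: [0.4424, -0.1699, 0.1704]
orientation: [0.603, 2.663, -0.13]
force: [1.2, -0.5, 1.0]
opening: 0.0927
gripper_force: 0.0
```

```bash
python3 - <<'E'
from plan import *
turn(np.deg2rad(-25.5))
for n in("wrist","top"):
    im,P=cloud(n); save(im,n+"4.png",1.5); z=P[...,2]; I=im.astype(int)
    w=(I.min(-1)>120)&(z>.056)&(z<.072)&(abs(P[...,0]-.475)<.06)&(abs(P[...,1]+.186)<.06); q=P[w]
    if len(q)>20: print(n,"timer top",len(q),cv2.minAreaRect(q[:,:2].astype(np.float32)),q.mean(0))
    c=(I.max(-1)<150)&(z>.064)&(z<.08)&(abs(P[...,0]-.58)<.06)&(abs(P[...,1]+.235)<.06)
    k,l,st,ce=cv2.connectedComponentsWithStats(c.astype(np.uint8))
    for i in range(1,k):
        if st[i,4]>40: print(n,"cheek",st[i,4],cv2.minAreaRect(P[l==i][:,:2].astype(np.float32)))
    kk=(z>.026)&(z<.038)&(I.max(-1)<70)&(abs(P[...,0]-.59)<.05)&(abs(P[...,1]+.24)<.05)
    if kk.sum()>20: print(n,"kerb",kk.sum(),cv2.minAreaRect(P[kk][:,:2].astype(np.float32)))
E
```

```text
turn -25.5 units [ 0.2191  0.0769 -0.7727] deg 92.5
turn 154.5 units [-0.0769  0.2191  0.773 ] deg 92.5
pos [ 0.4424 -0.1699  0.1704] t 13.6 q [-0.49 -0.65  2.31  0.02  1.07 -1.62] f [ 1.2 -0.5  1. ]
wrist timer top 3004 ((0.47633981704711914, -0.1872365027666092), (0.0539720356464386, 0.04582170024514198), 64.48377990722656) [ 0.47381274 -0.18612303  0.06379922]
wrist cheek 149 ((0.5484499931335449, -0.2575118839740753), (0.008991931565105915, 0.018194925040006638), 62.588661193847656)
wrist cheek 153 ((0.5778911113739014, -0.19554701447486877), (0.008899981155991554, 0.018903523683547974), 63.742530822753906)
wrist kerb 481 ((0.5931085348129272, -0.2410014271736145), (0.06011933088302612, 0.02068399265408516), 64.41424560546875)
top timer top 352 ((0.4756041467189789, -0.18681515753269196), (0.052915703505277634, 0.04594434052705765), 64.4765625) [ 0.47533659 -0.18711029  0.06309159]
top cheek 71 ((0.5934200882911682, -0.20338164269924164), (0.008431056514382362, 0.05241554230451584), 64.83440399169922)
top cheek 71 ((0.563561737537384, -0.26519808173179626), (0.008354973047971725, 0.05284582078456879), 64.46190643310547)
top kerb 96 ((0.5950247645378113, -0.24216091632843018), (0.059988945722579956, 0.012061215937137604), 65.43087768554688)
```

View pics/wrist4.png

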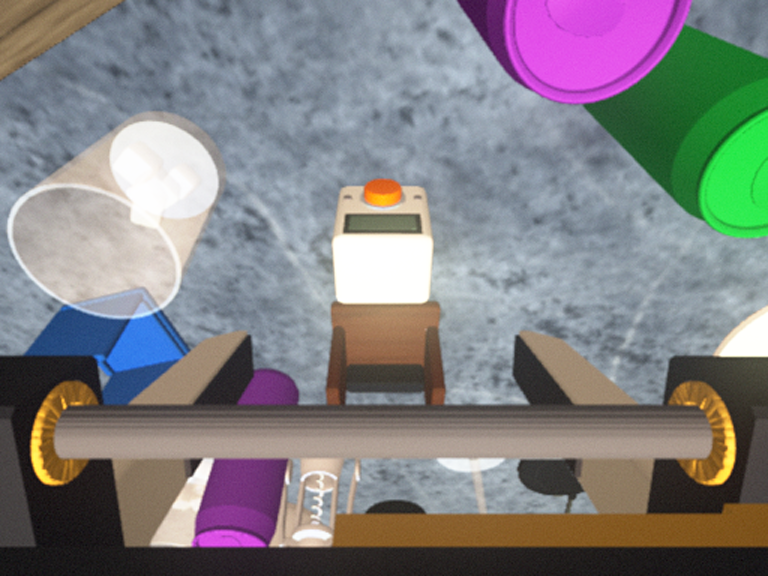

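The wrist view shows the timer standing on the worktop at (382,260), button out toward the robot, exactly in line with the rest at (385,360). The kerb is at its far end. Turn the tool 90° to take it front-to-back.

Emit:
arm_command:
  targets:
    - {"x": 0.02,"y": -0.01,"z": 0.02,"rx": 0.0168,"ry": 0.0059,"rz": -0.0594,"claw": 0}
    - {"x": 0.04,"y": -0.02,"z": 0.02,"rx": 0.0337,"ry": 0.0118,"rz": -0.1189,"claw": 0}
    - {"x": 0.06,"y": -0.03,"z": 0.02,"rx": 0.0506,"ry": 0.0177,"rz": -0.1783,"claw": 0}
    - {"x": 0.068,"y": -0.0346,"z": 0.02,"rx": 0.0674,"ry": 0.0237,"rz": -0.2378,"claw": 0}
    - {"x": 0.068,"y": -0.0346,"z": 0.02,"rx": 0.0843,"ry": 0.0296,"rz": -0.2972,"claw": 0}
    - {"x": 0.068,"y": -0.0346,"z": 0.02,"rx": 0.1011,"ry": 0.0355,"rz": -0.3566,"claw": 0}
    - {"x": 0.068,"y": -0.0346,"z": 0.02,"rx": 0.118,"ry": 0.0414,"rz": -0.4161,"claw": 0}
    - {"x": 0.068,"y": -0.0346,"z": 0.02,"rx": 0.1348,"ry": 0.0473,"rz": -0.4755,"claw": 0}
    - {"x": 0.068,"y": -0.0346,"z": 0.02,"rx": 0.1517,"ry": 0.0532,"rz": -0.535,"claw": 0}
    - {"x": 0.068,"y": -0.0346,"z": 0.02,"rx": 0.1685,"ry": 0.0592,"rz": -0.5944,"claw": 0}

```text
t: 14.53
tool_pos: [0.4761, -0.1868, 0.1757]
orientation: [2.25, 2.049, -0.034]
force: [0.3, 0.1, 0.7]
opening: 0.0928
gripper_force: 0.0
```

```bash
python3 - <<'E'
from plan import *
turn(np.deg2rad(-25.5))
E
```

```text
turn -25.5 units [ 0.0478  0.0169 -0.1757] deg 21.0
turn 154.5 units [-0.0238  0.0674  1.3934] deg 159.9
pos [ 0.4761 -0.1868  0.1757] t 14.53 q [-0.43 -0.15  1.88 -0.06  1.34 -0.33] f [0.3 0.1 0.7]
```

Emit:
arm_command:
  targets:
    - {"x": 0,"y": 0,"z": 0,"rx": 0.016,"ry": 0.0056,"rz": -0.0586,"claw": 0}
    - {"x": 0,"y": 0,"z": 0,"rx": 0.0319,"ry": 0.0113,"rz": -0.1171,"claw": 0}
    - {"x": 0,"y": 0,"z": 0,"rx": 0.0478,"ry": 0.0169,"rz": -0.1757,"claw": 0}
    - {"x": 0,"y": 0,"z": 0,"rx": 0.0478,"ry": 0.0169,"rz": -0.1757,"claw": 0}
    - {"x": 0,"y": 0,"z": 0,"rx": 0.0478,"ry": 0.0169,"rz": -0.1757,"claw": 0}

```text
t: 14.95
tool_pos: [0.4761, -0.1875, 0.1759]
orientation: [2.648, 1.686, -0.002]
force: [-0.9, 0.0, -0.5]
opening: 0.0934
gripper_force: 0.0
```

```bash
python3 - <<'E'
from plan import *
turn(np.deg2rad(-25.5))
im,P=cloud("wrist"); z=P[...,2]; I=im.astype(int)
turn(np.deg2rad(-25.5))
w=(I.min(-1)>120)&(z>.056)&(z<.072)&(abs(P[...,0]-.475)<.06)&(abs(P[...,1]+.186)<.06); q=P[w]
print("timer top",len(q),cv2.minAreaRect(q[:,:2].astype(np.float32)),q.mean(0))
E
```

```text
turn -25.5 units [ 0.0014  0.0003 -0.004 ] deg 0.5
turn 154.5 units [-5.0000e-04  2.2000e-03  1.5668e+00] deg 179.5
pos [ 0.4761 -0.1875  0.1759] t 14.95 q [-0.47 -0.08  1.8  -0.    1.41 -0.04] f [-0.9  0.  -0.5]
turn -25.5 units [ 0.0016  0.0005 -0.0045] deg 0.5
turn 154.5 units [-8.0000e-04  2.5000e-03  1.5663e+00] deg 179.5
pos [ 0.4761 -0.1873  0.1762] t 15.0 q [-0.47 -0.08  1.8  -0.    1.41 -0.04] f [-0.4  0.2  0.5]
timer top 3488 ((0.47716838121414185, -0.186767578125), (0.0538700595498085, 0.04706704616546631), 64.7790298461914) [ 0.47804186 -0.18537114  0.06400171]
```

Emit:
arm_command:
  targets:
    - {"x": 0.001,"y": 0,"z": -0.05,"rx": 0.0014,"ry": 0.0003,"rz": -0.004,"claw": 0}
    - {"x": 0.001,"y": 0,"z": -0.11,"rx": 0.0014,"ry": 0.0003,"rz": -0.004,"claw": 0}
    - {"x": 0.001,"y": 0,"z": -0.17,"rx": 0.0014,"ry": 0.0003,"rz": -0.004,"claw": 0}
    - {"x": 0.001,"y": 0,"z": -0.22,"rx": 0.0014,"ry": 0.0003,"rz": -0.004,"claw": 0}
    - {"x": 0.001,"y": 0,"z": -0.245,"rx": 0.0014,"ry": 0.0003,"rz": -0.004,"claw": 0}
    - {"x": 0.001,"y": 0,"z": -0.25,"rx": 0.0014,"ry": 0.0003,"rz": -0.004,"claw": 0}
    - {"x": 0.001,"y": 0,"z": -0.25,"rx": 0.0014,"ry": 0.0003,"rz": -0.004,"claw": 30}
    - {"x": 0.001,"y": 0,"z": -0.25,"rx": 0.0014,"ry": 0.0003,"rz": -0.004,"claw": 60}

```text
t: 15.67
tool_pos: [0.478, -0.1877, 0.0539]
orientation: [2.656, 1.673, 0.003]
force: [-0.1, 0.9, 0.6]
opening: 0.0838
gripper_force: 0.0
```

Emit:
arm_command:
  targets:
    - {"x": -0.002,"y": 0,"z": -0.002,"rx": 0,"ry": 0,"rz": 0,"claw": 90}
    - {"x": -0.002,"y": 0,"z": -0.002,"rx": 0,"ry": 0,"rz": 0,"claw": 110}
    - {"x": -0.002,"y": 0,"z": -0.002,"rx": 0,"ry": 0,"rz": 0,"claw": 125}
    - {"x": -0.002,"y": 0,"z": -0.002,"rx": 0,"ry": 0,"rz": 0,"claw": 200}
    - {"x": -0.002,"y": 0,"z": -0.002,"rx": 0,"ry": 0,"rz": 0,"claw": 200}
    - {"x": -0.002,"y": 0,"z": -0.002,"rx": 0,"ry": 0,"rz": 0,"claw": 200}
    - {"x": -0.002,"y": 0,"z": -0.002,"rx": 0,"ry": 0,"rz": 0,"claw": 200}
    - {"x": -0.002,"y": 0,"z": -0.002,"rx": 0,"ry": 0,"rz": 0,"claw": 200}
  squeeze: 20

```text
t: 16.33
tool_pos: [0.4764, -0.1875, 0.0517]
orientation: [2.658, 1.672, 0.003]
force: [0.2, -1.4, 1.6]
opening: 0.0457
gripper_force: 20.0
```

Emit:
arm_command:
  targets:
    - {"x": 0,"y": 0,"z": 0.02,"rx": 0,"ry": 0,"rz": 0,"claw": 200}
    - {"x": 0,"y": 0,"z": 0.07,"rx": 0,"ry": 0,"rz": 0,"claw": 200}
    - {"x": 0,"y": 0,"z": 0.13,"rx": 0,"ry": 0,"rz": 0,"claw": 200}
    - {"x": 0.01,"y": -0.005,"z": 0.18,"rx": 0,"ry": 0,"rz": 0,"claw": 200}
    - {"x": 0.05,"y": -0.023,"z": 0.2,"rx": 0,"ry": 0,"rz": 0,"claw": 200}
    - {"x": 0.1,"y": -0.045,"z": 0.2,"rx": 0,"ry": 0,"rz": 0,"claw": 200}
    - {"x": 0.15,"y": -0.068,"z": 0.2,"rx": 0,"ry": 0,"rz": 0,"claw": 200}
    - {"x": 0.175,"y": -0.079,"z": 0.2,"rx": 0,"ry": 0,"rz": 0,"claw": 200}
    - {"x": 0.183,"y": -0.083,"z": 0.2,"rx": 0,"ry": 0,"rz": 0,"claw": 200}
    - {"x": 0.183,"y": -0.083,"z": 0.2,"rx": 0,"ry": 0,"rz": 0,"claw": 200}

```text
t: 17.17
tool_pos: [0.5675, -0.2288, 0.1509]
orientation: [-2.659, -1.673, -0.001]
force: [-0.2, -0.0, -3.1]
opening: 0.0457
gripper_force: 20.0
```

```bash
cat > look.py <<'E'
from plan import *
def look(zt):
    turn(np.deg2rad(-25.5))
    e=np.array([np.cos(np.deg2rad(-25.5)),np.sin(np.deg2rad(-25.5))]); n_=np.array([-e[1],e[0]])
    for n in("wrist","top","scene"):
        im,P=cloud(n); np.savez("l_"+n,im=im,P=P); z=P[...,2]; I=im.astype(int); near=(abs(P[...,0]-.58)<.07)&(abs(P[...,1]+.235)<.07)
        w=(I.min(-1)>120)&(abs(z-zt)<.008)&near; q=P[w]
        if len(q)>20: print(n,"timer top",len(q),cv2.minAreaRect(q[:,:2].astype(np.float32)),q.mean(0), "local x,y range",np.ptp(q[:,:2]@e),np.ptp(q[:,:2]@n_))
        o=(I.max(-1)>200)&(I[...,2]<90)&(I[...,0]>I[...,1]+60)&near; q=P[o]
        if len(q): print(n,"orange",len(q),np.median(q,0))
        c=(I.max(-1)<150)&(I[...,0]>I[...,2])&(z>.064)&(z<.08)&near
        k,l,st,ce=cv2.connectedComponentsWithStats(c.astype(np.uint8))
        for i in range(1,k):
            if st[i,4]>40: q=P[l==i]; print(n,"cheek",st[i,4],cv2.minAreaRect(q[:,:2].astype(np.float32)))
E
python3 -c "
from look import *; look(.164)"
```

```text
turn -25.5 units [-0.0002  0.0002  0.0014] deg 0.2
turn 154.5 units [ 3.0000e-04  3.0000e-04 -1.5694e+00] deg 179.8
pos [ 0.5675 -0.2288  0.1509] t 17.17 q [-0.47  0.21  1.55  0.    1.38 -0.02] f [-0.2 -0.  -3.1]
wrist timer top 8053 ((0.5721429586410522, -0.21959657967090607), (0.03564198687672615, 0.07633909583091736), 64.13349914550781) [ 0.57274435 -0.2183474   0.16331805] local x,y range 0.07633667333313698 0.03575730269361578
wrist orange 253 [ 0.56078321 -0.20817254  0.23985232]
wrist cheek 981 ((0.595847487449646, -0.20304998755455017), (0.008559363894164562, 0.053737714886665344), 64.48431396484375)
scene timer top 260 ((0.5675665736198425, -0.23710548877716064), (0.06590111553668976, 0.04806617647409439), 12.87476921081543) [ 0.56572767 -0.23530415  0.16161739] local x,y range 0.07604984398914794 0.05528780599804647
scene orange 9 [ 0.5395549  -0.22151121  0.12690577]
scene cheek 69 ((0.5661982893943787, -0.2667648196220398), (0.01187441498041153, 0.05448225885629654), 64.81563568115234)
```

Emit:
arm_command:
  targets:
    - {"x": 0,"y": 0,"z": -0.03,"rx": 0,"ry": 0,"rz": 0.001,"claw": 200}
    - {"x": 0,"y": 0,"z": -0.06,"rx": 0,"ry": 0,"rz": 0.001,"claw": 200}
    - {"x": 0,"y": 0,"z": -0.08,"rx": 0,"ry": 0,"rz": 0.001,"claw": 200}
    - {"x": 0,"y": 0,"z": -0.09,"rx": 0,"ry": 0,"rz": 0.001,"claw": 200}

```text
t: 17.65
tool_pos: [0.5658, -0.2279, 0.1045]
orientation: [-2.656, -1.675, 0.001]
force: [-0.6, -0.0, -2.7]
opening: 0.0459
gripper_force: 20.0
```

Emit:
arm_command:
  targets:
    - {"x": 0,"y": 0,"z": -0.015,"rx": 0,"ry": 0,"rz": 0,"claw": 200}
    - {"x": 0,"y": 0,"z": -0.035,"rx": 0,"ry": 0,"rz": 0,"claw": 200}
    - {"x": 0,"y": 0,"z": -0.055,"rx": 0,"ry": 0,"rz": 0,"claw": 200}
    - {"x": 0,"y": 0,"z": -0.068,"rx": 0,"ry": 0,"rz": 0,"claw": 200}
    - {"x": 0,"y": 0,"z": -0.075,"rx": 0,"ry": 0,"rz": 0,"claw": 200}
    - {"x": 0,"y": 0,"z": -0.08,"rx": 0,"ry": 0,"rz": 0,"claw": 200}
    - {"x": 0,"y": 0,"z": -0.08,"rx": 0,"ry": 0,"rz": 0,"claw": 200}

```text
t: 18.23
tool_pos: [0.5672, -0.2287, 0.0658]
orientation: [2.657, 1.675, 0.001]
force: [-0.5, 0.4, -2.8]
opening: 0.0456
gripper_force: 20.0
```

Emit:
arm_command:
  targets:
    - {"x": 0,"y": 0,"z": -0.002,"rx": 0,"ry": 0,"rz": 0,"claw": 200}
    - {"x": 0,"y": 0,"z": -0.004,"rx": 0,"ry": 0,"rz": 0,"claw": 200}
    - {"x": 0,"y": 0,"z": -0.004,"rx": 0,"ry": 0,"rz": 0,"claw": 200}

```text
t: 18.48
tool_pos: [0.5677, -0.2289, 0.0646]
orientation: [2.656, 1.675, 0.002]
force: [0.7, -0.9, -3.1]
opening: 0.0456
gripper_force: 20.0
```

Emit:
arm_command:
  targets:
    - {"x": 0,"y": 0,"z": -0.002,"rx": 0,"ry": 0,"rz": 0,"claw": 200}
    - {"x": 0,"y": 0,"z": -0.002,"rx": 0,"ry": 0,"rz": 0,"claw": 200}

```text
t: 18.65
tool_pos: [0.5676, -0.2288, 0.0635]
orientation: [2.656, 1.675, 0.002]
force: [0.7, 0.1, -1.2]
opening: 0.0461
gripper_force: 20.0
```

Emit:
arm_command:
  targets:
    - {"x": 0,"y": 0,"z": -0.002,"rx": 0,"ry": 0,"rz": 0,"claw": 200}
    - {"x": 0,"y": 0,"z": -0.002,"rx": 0,"ry": 0,"rz": 0,"claw": 200}

```text
t: 18.82
tool_pos: [0.5674, -0.2287, 0.0622]
orientation: [2.657, 1.675, 0.002]
force: [0.2, 0.2, -3.0]
opening: 0.0457
gripper_force: 20.0
```

Emit:
arm_command:
  targets:
    - {"x": 0,"y": 0,"z": -0.002,"rx": 0,"ry": 0,"rz": 0,"claw": 200}
    - {"x": 0,"y": 0,"z": -0.002,"rx": 0,"ry": 0,"rz": 0,"claw": 200}

```text
t: 18.98
tool_pos: [0.5676, -0.2288, 0.0617]
orientation: [2.656, 1.675, 0.002]
force: [-2.1, 0.5, 1.5]
opening: 0.046
gripper_force: 20.0
```

Touchdown at the plate. Release, rise and check.

Emit:
arm_command:
  targets:
    - {"x": 0,"y": 0,"z": 0,"rx": 0,"ry": 0,"rz": 0,"claw": 110}
    - {"x": 0,"y": 0,"z": 0,"rx": 0,"ry": 0,"rz": 0,"claw": 80}
    - {"x": 0,"y": 0,"z": 0,"rx": 0,"ry": 0,"rz": 0,"claw": 50}
    - {"x": 0,"y": 0,"z": 0,"rx": 0,"ry": 0,"rz": 0,"claw": 30}
    - {"x": 0,"y": 0,"z": 0.02,"rx": 0,"ry": 0,"rz": 0,"claw": 30}
    - {"x": 0,"y": 0,"z": 0.08,"rx": 0,"ry": 0,"rz": 0,"claw": 30}
    - {"x": 0,"y": 0,"z": 0.15,"rx": 0,"ry": 0,"rz": 0,"claw": 100}
    - {"x": -0.04,"y": 0.02,"z": 0.21,"rx": 0,"ry": 0,"rz": 0,"claw": 150}
    - {"x": -0.1,"y": 0.05,"z": 0.24,"rx": 0,"ry": 0,"rz": 0,"claw": 200}
    - {"x": -0.16,"y": 0.077,"z": 0.24,"rx": 0,"ry": 0,"rz": 0,"claw": 255}

```text
t: 19.82
tool_pos: [0.4895, -0.1912, 0.1873]
orientation: [2.65, 1.671, 0.009]
force: [0.6, 0.4, -0.0]
opening: 0.0602
gripper_force: 0.0
```

```bash
python3 -c "
from look import *; look(.074); turn(np.deg2rad(64.5))
im=np.load('l_wrist.npz')['im'];save(im,'w5.png',1.5)"
```

```text
turn -25.5 units [0.0021 0.0047 0.0003] deg 0.6
turn 154.5 units [ 0.0074 -0.0033 -1.5704] deg 180.0
pos [ 0.4895 -0.1912  0.1873] t 19.82 q [-0.47 -0.06  1.76  0.    1.42 -0.02] f [ 0.6  0.4 -0. ]
wrist timer top 3431 ((0.5694908499717712, -0.23302054405212402), (0.06959684938192368, 0.0605623796582222), 77.34133911132812) [ 0.56701515 -0.22586977  0.07393206] local x,y range 0.06513578678987098 0.06507595946281158
wrist orange 233 [ 0.53153072 -0.18518453  0.27339018]
wrist cheek 208 ((0.5952122211456299, -0.20268388092517853), (0.008679068647325039, 0.054338544607162476), 64.7036361694336)
wrist cheek 133 ((0.5469372868537903, -0.21734754741191864), (0.04089057072997093, 0.0015608359826728702), 64.52690887451172)
wrist cheek 197 ((0.5672763586044312, -0.2615770995616913), (0.003111991798505187, 0.05385524779558182), 66.59223937988281)
scene timer top 262 ((0.5694590210914612, -0.2276814728975296), (0.059798430651426315, 0.04516968876123428), 62.65675354003906) [ 0.56730232 -0.23018026  0.07178363] local x,y range 0.04613046610643079 0.06060559453557006
scene orange 14 [ 0.54379149 -0.21758567  0.03690991]
scene cheek 52 ((0.596801221370697, -0.20452815294265747), (0.013792790472507477, 0.05142220854759216), 62.230953216552734)
scene cheek 73 ((0.5669193267822266, -0.2660519480705261), (0.013408482074737549, 0.054195091128349304), 61.08586502075195)
turn 64.5 units [-6.000e-04  9.000e-04  7.857e-01] deg 90.0
turn 244.5 units [ 9.000e-04  6.000e-04 -7.851e-01] deg 90.0
pos [ 0.486  -0.1894  0.182 ] t 19.97 q [-0.47 -0.05  1.77  0.    1.42 -0.02] f [ 0.  -0.1 -0.4]
```

View pics/w5.png

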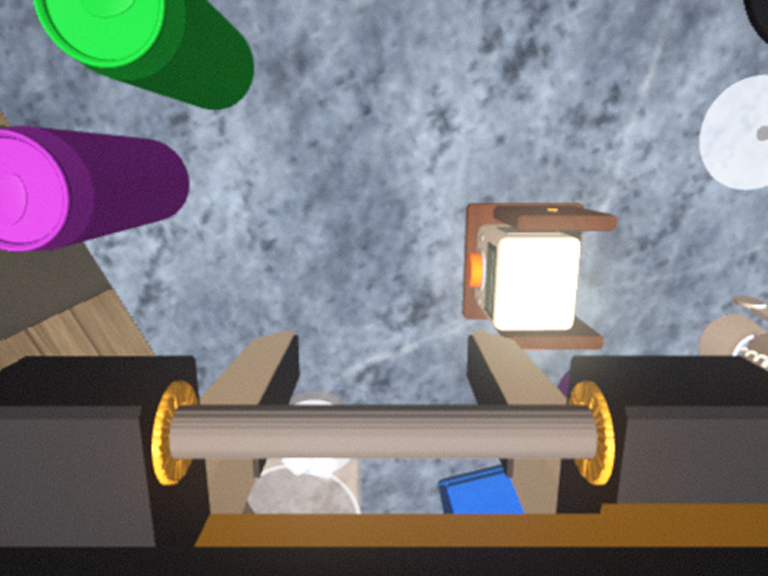

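The timer is seated between the cheeks, top at (535,280), with the orange button at (475,270) facing out. Now closing the fingers to push the button with the tool tips, slightly tilted so the tips lead.

```bash
python3 -c "
from plan import *
a=np.deg2rad(64.5); turn(a,-np.deg2rad(15),np.array([np.cos(a),np.sin(a),0]))"
```

```text
turn 64.5 units [-0.1376 -0.0475  0.7806] deg 91.0
turn 244.5 units [ 0.0494 -0.1364 -0.7801] deg 90.9
pos [ 0.486  -0.1894  0.182 ] t 19.97 q [-0.47 -0.05  1.77  0.    1.42 -0.02] f [ 0.  -0.1 -0.4]
```

Emit:
arm_command:
  targets:
    - {"x": 0,"y": 0,"z": 0,"rx": -0.0106,"ry": -0.0037,"rz": 0.06,"claw": 255}
    - {"x": 0,"y": 0,"z": 0,"rx": -0.0212,"ry": -0.0073,"rz": 0.12,"claw": 255}
    - {"x": 0,"y": 0,"z": 0,"rx": -0.0318,"ry": -0.011,"rz": 0.18,"claw": 255}
    - {"x": 0,"y": 0,"z": 0,"rx": -0.0424,"ry": -0.0146,"rz": 0.24,"claw": 255}
    - {"x": 0,"y": 0,"z": 0,"rx": -0.053,"ry": -0.0183,"rz": 0.3,"claw": 255}
    - {"x": 0,"y": 0,"z": 0,"rx": -0.0636,"ry": -0.022,"rz": 0.36,"claw": 255}
    - {"x": 0,"y": 0,"z": 0,"rx": -0.0742,"ry": -0.0256,"rz": 0.42,"claw": 255}
    - {"x": 0,"y": 0,"z": 0,"rx": -0.0848,"ry": -0.0293,"rz": 0.48,"claw": 255}
    - {"x": 0,"y": 0,"z": 0,"rx": -0.0954,"ry": -0.0329,"rz": 0.54,"claw": 255}
    - {"x": 0,"y": 0,"z": 0,"rx": -0.106,"ry": -0.0366,"rz": 0.6,"claw": 255}
  squeeze: 30

```text
t: 20.8
tool_pos: [0.4885, -0.1906, 0.182]
orientation: [1.15, 2.699, -0.069]
force: [-0.1, 0.1, 0.3]
opening: 0.0004
gripper_force: 0.0
```

```bash
python3 -c "
from plan import *
a=np.deg2rad(64.5); turn(a,-np.deg2rad(15),np.array([np.cos(a),np.sin(a),0]))"
```

```text
turn 64.5 units [-0.0308 -0.0103  0.1778] deg 20.7
turn 244.5 units [ 0.2833 -0.1717 -1.3531] deg 159.6
pos [ 0.4885 -0.1906  0.182 ] t 20.8 q [-0.44 -0.25  1.96 -0.04  1.22 -1.2 ] f [-0.1  0.1  0.3]
```

Emit:
arm_command:
  targets:
    - {"x": 0,"y": 0,"z": 0,"rx": -0.0103,"ry": -0.0034,"rz": 0.0593,"claw": 255}
    - {"x": 0,"y": 0,"z": 0,"rx": -0.0205,"ry": -0.0069,"rz": 0.1185,"claw": 255}
    - {"x": 0.02,"y": -0.01,"z": 0,"rx": -0.0308,"ry": -0.0103,"rz": 0.1778,"claw": 255}
    - {"x": 0.045,"y": -0.022,"z": -0.04,"rx": -0.0308,"ry": -0.0103,"rz": 0.1778,"claw": 255}
    - {"x": 0.045,"y": -0.022,"z": -0.1,"rx": -0.0308,"ry": -0.0103,"rz": 0.1778,"claw": 255}
    - {"x": 0.045,"y": -0.022,"z": -0.17,"rx": -0.0308,"ry": -0.0103,"rz": 0.1778,"claw": 255}
    - {"x": 0.045,"y": -0.022,"z": -0.23,"rx": -0.0308,"ry": -0.0103,"rz": 0.1778,"claw": 255}
    - {"x": 0.045,"y": -0.022,"z": -0.27,"rx": -0.0308,"ry": -0.0103,"rz": 0.1778,"claw": 255}
    - {"x": 0.045,"y": -0.022,"z": -0.281,"rx": -0.0308,"ry": -0.0103,"rz": 0.1778,"claw": 255}
    - {"x": 0.045,"y": -0.022,"z": -0.281,"rx": -0.0308,"ry": -0.0103,"rz": 0.1778,"claw": 255}

```text
t: 21.63
tool_pos: [0.5092, -0.2009, 0.0391]
orientation: [0.647, 2.817, -0.082]
force: [0.0, -0.0, 0.6]
opening: 0.0006
gripper_force: 0.0
```

```bash
cat > st.py <<'E'
from plan import *
e=np.array([np.cos(np.deg2rad(-25.5)),np.sin(np.deg2rad(-25.5))]); n_=np.array([-e[1],e[0]])
a=np.deg2rad(64.5); turn(a,-np.deg2rad(15),np.array([np.cos(a),np.sin(a),0]))
s=robot.read_state(); p=s["tool_pos"][:2]; print("e,n",p@e,p@n_,"force e",s["force"][:2]@e)
E
python3 st.py; python3 - <<'E'
from h import *
im,P=cloud("wrist"); I=im.astype(int)
o=(I[...,0]>150)&(I[...,2]<90)&(I[...,0]>I[...,1]+50); i=np.argwhere(o); print(len(i), i.min(0),i.max(0)) if len(i) else 0
near=o&(abs(P[...,0]-.54)<.05)&(abs(P[...,1]+.215)<.05)&(P[...,2]<.05); q=P[near]; print(len(q),np.median(q,0) if len(q) else 0)
cv2.imwrite("pics/w6.png",cv2.resize(im[...,::-1],None,fx=1.5,fy=1.5))
E
```

```text
turn 64.5 units [-0.0015 -0.0023  0.003 ] deg 0.5
turn 244.5 units [ 0.3623 -0.1735 -1.5154] deg 179.7
pos [ 0.5092 -0.2009  0.0391] t 21.63 q [-0.47 -0.05  2.07  0.01  0.86 -1.6 ] f [ 0.  -0.   0.6]
e,n 0.5461027320776398 0.037872552378127734 force e 0.03031310291584769
6677 [255   0] [363 413]
6 [ 0.54541821 -0.21913052  0.04158225]
```

View pics/w6.png

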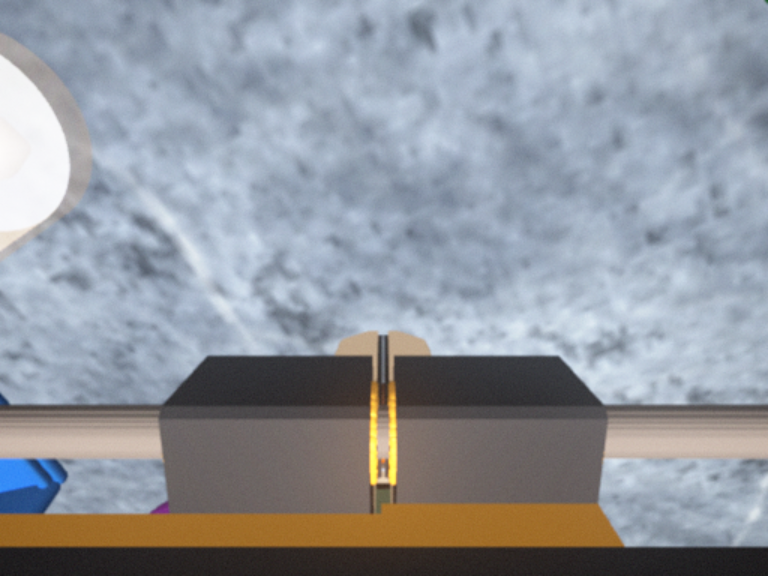

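The view shows the closed fingertips at (383,340) lined up in front of the timer, and the timer screen and button are behind the slit at (383,490). Advance toward the button.

Emit:
arm_command:
  targets:
    - {"x": 0.01,"y": -0.005,"z": 0.002,"rx": 0,"ry": 0,"rz": 0,"claw": 255}
    - {"x": 0.02,"y": -0.0095,"z": 0.002,"rx": 0,"ry": 0,"rz": 0,"claw": 255}
    - {"x": 0.027,"y": -0.0128,"z": 0.002,"rx": 0,"ry": 0,"rz": 0,"claw": 255}
    - {"x": 0.0306,"y": -0.0146,"z": 0.002,"rx": 0,"ry": 0,"rz": 0,"claw": 255}
    - {"x": 0.0306,"y": -0.0146,"z": 0.002,"rx": 0,"ry": 0,"rz": 0,"claw": 255}

```text
t: 22.1
tool_pos: [0.5264, -0.2091, 0.043]
orientation: [0.645, 2.812, -0.084]
force: [0.1, 0.0, -0.1]
opening: 0.0002
gripper_force: 0.0
```

```bash
python3 st.py|grep -v turn
```

```text
pos [ 0.5264 -0.2091  0.043 ] t 22.1 q [-0.47 -0.01  2.02  0.01  0.87 -1.6 ] f [ 0.1  0.  -0.1]
e,n 0.5652042153386319 0.03786542045896723 force e 0.12072122610287354
```

Emit:
arm_command:
  targets:
    - {"x": 0.0018,"y": -0.0009,"z": 0,"rx": 0,"ry": 0,"rz": 0,"claw": 255}
    - {"x": 0.0036,"y": -0.0017,"z": 0,"rx": 0,"ry": 0,"rz": 0,"claw": 255}
    - {"x": 0.0054,"y": -0.0026,"z": 0,"rx": 0,"ry": 0,"rz": 0,"claw": 255}

```text
t: 22.35
tool_pos: [0.5279, -0.2098, 0.0418]
orientation: [0.646, 2.814, -0.083]
force: [0.4, 0.0, 1.4]
opening: 0.0004
gripper_force: 0.0
```

Emit:
arm_command:
  targets:
    - {"x": 0.0018,"y": -0.0009,"z": 0,"rx": 0,"ry": 0,"rz": 0,"claw": 255}
    - {"x": 0.0036,"y": -0.0017,"z": 0,"rx": 0,"ry": 0,"rz": 0,"claw": 255}
    - {"x": 0.0054,"y": -0.0026,"z": 0,"rx": 0,"ry": 0,"rz": 0,"claw": 255}

```text
t: 22.6
tool_pos: [0.5304, -0.211, 0.0417]
orientation: [0.646, 2.814, -0.083]
force: [-2.7, 1.7, 1.0]
opening: 0.0002
gripper_force: 1.4
```

Emit:
arm_command:
  targets:
    - {"x": 0.0018,"y": -0.0009,"z": 0,"rx": 0,"ry": 0,"rz": 0,"claw": 255}
    - {"x": 0.0036,"y": -0.0017,"z": 0,"rx": 0,"ry": 0,"rz": 0,"claw": 255}
    - {"x": 0.0036,"y": -0.0017,"z": 0,"rx": 0,"ry": 0,"rz": 0,"claw": 255}

```text
t: 22.85
tool_pos: [0.5325, -0.212, 0.0418]
orientation: [0.646, 2.814, -0.083]
force: [-0.2, 1.3, 0.2]
opening: 0.0006
gripper_force: 0.7
```

Emit:
arm_command:
  targets:
    - {"x": 0.0018,"y": -0.0009,"z": 0,"rx": 0,"ry": 0,"rz": 0,"claw": 255}
    - {"x": 0.0036,"y": -0.0017,"z": 0,"rx": 0,"ry": 0,"rz": 0,"claw": 255}
    - {"x": 0.0036,"y": -0.0017,"z": 0,"rx": 0,"ry": 0,"rz": 0,"claw": 255}

```text
t: 23.1
tool_pos: [0.5342, -0.2128, 0.0417]
orientation: [0.646, 2.814, -0.083]
force: [-2.3, 1.1, 1.3]
opening: 0.0006
gripper_force: 1.6
```

Emit:
arm_command:
  targets:
    - {"x": 0.0018,"y": -0.0009,"z": 0,"rx": 0,"ry": 0,"rz": 0,"claw": 255}
    - {"x": 0.0036,"y": -0.0017,"z": 0,"rx": 0,"ry": 0,"rz": 0,"claw": 255}
    - {"x": 0.0036,"y": -0.0017,"z": 0,"rx": 0,"ry": 0,"rz": 0,"claw": 255}

```text
t: 23.35
tool_pos: [0.5359, -0.2136, 0.0417]
orientation: [0.646, 2.814, -0.083]
force: [-3.8, 1.4, 2.0]
opening: -0.0001
gripper_force: 2.4
```

Emit:
arm_command:
  targets:
    - {"x": 0.0018,"y": -0.0009,"z": 0,"rx": 0,"ry": 0,"rz": 0,"claw": 255}
    - {"x": 0.0027,"y": -0.0013,"z": 0,"rx": 0,"ry": 0,"rz": 0,"claw": 255}
    - {"x": 0.0027,"y": -0.0013,"z": 0,"rx": 0,"ry": 0,"rz": 0,"claw": 255}

```text
t: 23.6
tool_pos: [0.537, -0.2141, 0.0416]
orientation: [0.646, 2.815, -0.083]
force: [-5.9, 2.7, 3.2]
opening: 0.0007
gripper_force: 3.4
```

Emit:
arm_command:
  targets:
    - {"x": 0.0018,"y": -0.0009,"z": 0,"rx": 0,"ry": 0,"rz": 0,"claw": 255}
    - {"x": 0.0018,"y": -0.0009,"z": 0,"rx": 0,"ry": 0,"rz": 0,"claw": 255}

```text
t: 23.77
tool_pos: [0.5373, -0.2142, 0.0415]
orientation: [0.646, 2.816, -0.083]
force: [-12.1, 4.5, 9.0]
opening: 0.0004
gripper_force: 6.3
```

Force jumped to about 13 N, so the button is at its stop with the timer braced. Hold, then retract.

Emit:
arm_command:
  targets:
    - {"x": 0,"y": 0,"z": 0,"rx": 0,"ry": 0,"rz": 0,"claw": 255}
    - {"x": 0,"y": 0,"z": 0,"rx": 0,"ry": 0,"rz": 0,"claw": 255}
    - {"x": 0,"y": 0,"z": 0,"rx": 0,"ry": 0,"rz": 0,"claw": 255}
    - {"x": 0,"y": 0,"z": 0,"rx": 0,"ry": 0,"rz": 0,"claw": 255}
    - {"x": 0,"y": 0,"z": 0,"rx": 0,"ry": 0,"rz": 0,"claw": 255}
    - {"x": 0,"y": 0,"z": 0,"rx": 0,"ry": 0,"rz": 0,"claw": 255}
    - {"x": 0,"y": 0,"z": 0,"rx": 0,"ry": 0,"rz": 0,"claw": 255}
    - {"x": 0,"y": 0,"z": 0,"rx": 0,"ry": 0,"rz": 0,"claw": 255}

```text
t: 24.43
tool_pos: [0.5373, -0.2142, 0.0415]
orientation: [0.646, 2.816, -0.083]
force: [-9.7, 4.8, 9.2]
opening: 0.0004
gripper_force: 6.1
```

Emit:
arm_command:
  targets:
    - {"x": -0.0054,"y": 0.0026,"z": 0,"rx": 0,"ry": 0,"rz": 0,"claw": 255}
    - {"x": -0.0126,"y": 0.006,"z": 0,"rx": 0,"ry": 0,"rz": 0,"claw": 255}
    - {"x": -0.027,"y": 0.013,"z": 0,"rx": 0,"ry": 0,"rz": 0,"claw": 255}
    - {"x": -0.06,"y": 0.029,"z": 0.01,"rx": 0,"ry": 0,"rz": 0,"claw": 255}
    - {"x": -0.1,"y": 0.048,"z": 0.07,"rx": 0,"ry": 0,"rz": 0,"claw": 255}
    - {"x": -0.12,"y": 0.057,"z": 0.15,"rx": 0,"ry": 0,"rz": 0,"claw": 255}
    - {"x": -0.12,"y": 0.057,"z": 0.23,"rx": 0,"ry": 0,"rz": 0,"claw": 255}
    - {"x": -0.12,"y": 0.057,"z": 0.28,"rx": 0,"ry": 0,"rz": 0,"claw": 255}

```text
t: 25.1
tool_pos: [0.4792, -0.1868, 0.1868]
orientation: [0.644, 2.808, -0.086]
force: [1.7, -0.6, 0.3]
opening: 0.0003
gripper_force: 0.0
```

```bash
python3 -c "
from look import *; look(.074)
a=np.hstack([np.load('l_wrist.npz')['im'][:250,130:400],np.load('l_top.npz')['im'][100:350,100:440]]); save(a,'fin.png',1.3)"
```

```text
turn -25.5 units [ 0.1393  0.0491 -0.7773] deg 90.7
turn 154.5 units [-0.0492  0.1395  0.7833] deg 91.3
pos [ 0.4792 -0.1868  0.1868] t 25.1 q [-0.48 -0.35  2.04  0.01  1.18 -1.6 ] f [ 1.7 -0.6  0.3]
wrist orange 266 [ 0.54448057 -0.21695552  0.0363988 ]
top timer top 340 ((0.5690128207206726, -0.22987206280231476), (0.05322832986712456, 0.04491252079606056), 64.8666763305664) [ 0.56867017 -0.22985044  0.07287365] local x,y range 0.04498108573846715 0.05326573246201433
top orange 8 [ 0.54513292 -0.2192651   0.04000231]
top cheek 72 ((0.5937748551368713, -0.2035917192697525), (0.008535828441381454, 0.05405675992369652), 65.15104675292969)
top cheek 72 ((0.5634627342224121, -0.26513180136680603), (0.008414722979068756, 0.05409198999404907), 64.35539245605469)
scene timer top 258 ((0.5730732679367065, -0.2287176251411438), (0.059708721935749054, 0.04555448517203331), 65.26154327392578) [ 0.57070113 -0.2316285   0.07189814] local x,y range 0.045704762851609404 0.05989971013699638
scene orange 14 [ 0.54616457 -0.2200246   0.03649666]
scene cheek 51 ((0.5957594513893127, -0.20499016344547272), (0.011688126251101494, 0.053124699741601944), 66.25270080566406)
scene cheek 79 ((0.5677369236946106, -0.2635968327522278), (0.017592770978808403, 0.052253033965826035), 64.77484893798828)
```

View pics/fin.png

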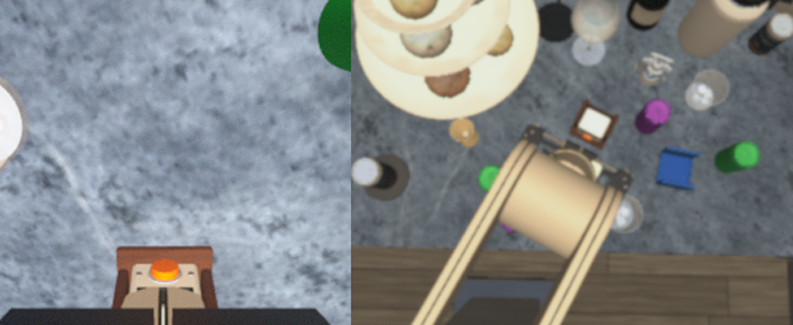

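The timer is home in the rest (top centre matches the rest's origin within 1 mm), its button is out again at left crop (165,270), and the can stands on the coaster. Nothing else has moved.

```bash
python3 -c "
from plant import robot; print(robot.close_job())"
```

```text
the job is handed in; nothing more can be done
None
```

The job is handed in after about 25 s of the 72 s allowed: the can stands on the middle of the coaster, and the timer sits home in the rest after its button was pushed to the stop, held for over half a second and let spring out.

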